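# Knock the stuck tin out of the desk pot into the evidence box

## Robot

A 7-joint arm with a two-finger parallel gripper is mounted at the origin on the work surface. World frame = base frame: x ahead of the robot, y to its left, z up, the work surface at z = 0. Lengths are in mm, angles in rad, forces in N, time in s.
With the tool pointing down it reaches from about 425 to 950 mm from the base axis. Payload 16.7 kg.
Tool frame: the origin (TCP) lies at the centre of the arm's flange, where the gripper is bolted on; the fingertips stand 199 mm ahead of it and the grasp point (between the pads) lies manip.hold_point_z ahead of it (manip.hold_point_z is the distance from the TCP to the grasp point, in mm); z points along the fingers, y is the line along which they close (so a half turn about z gives the same grasp; the last joint's range is limited). The gripper opens to 94 mm and grips with 3 to 60 N. Pads are 16 mm wide; open, the fingers measure 119 mm over their backs; the gripper's body (75 mm by 177 mm) begins 78 mm behind the grasp point.
Start: joints at [-1.405, 0.426, 0.074, 1.606, -0.034, 1.111, -0.067], TCP at [209.652, 641.587, 404.667] pointing down, gripper open.
Joint ranges: [-2.85, 2.85], [-0.5, 2.14], [-1.23, 1.37], [0.21, 2.46], [-1.02, 4.16], [0.16, 2.05], [-2.73, 2.73]. Speed limits (rad/s): [1.89, 1.89, 2.39, 2.39, 3.01, 3.01, 3.01].

## Interface

Orientations are given as a unit quaternion [w, x, y, z].
In Python, from plant import manip gives the robot as it stands.
- The arm moves only by the tool send_rows, never from a script. Its argument "moves" is a list of rows, each an object with "delta_pos": the shift along the tool's x, y, z in mm, a list of three; "dr": the turn, a rotation vector about the tool's x, y, z in degrees, a list of three; "hand": the finger opening in mm, from 0 to 94. In form: [{"delta_pos": [tx, ty, tz], "dr": [wx, wy, wz], "hand": hand}, ...]. A call has 1 to 8 rows; each row shifts and turns the commanded pose from where the row before left it, along the tool's axes as they then stand; what a row does not reach is not made up. A row lasts 1/10 s, in which the tool goes at most 50 mm and 8.59 degrees, less where a joint would pass 70% of its speed; a pose out of reach is approached as far as the arm can. A call is refused whole if a number of a shift passes 50 or a number of a turn 8.59, either way. A call with a gripper value outside its range is refused whole. The fingers move at their own pace and stop on an object; "squeeze" is the grip in N (left out, the last holds). Time passes only in rows, so rows that do not move let the fingers close. It gives the time, the measured TCP pose, the force, the opening and the grip force at its end, in the units of the state.
- manip.get_obs(): the state, without advancing time (a new reading comes with each control period).
- manip.camera(name): name is "scene" or "top"; returns a dict with "frame" (480x640x3 uint8, blue, green, red), "fx", "fy", "cx", "cy" (pixels), "rvec" (rotation vector, rad) and "tvec" (3), from world to camera coordinates, as OpenCV has them. Camera axes: x right, y down, z forward; pixel columns grow to the right and rows downward; lengths in mm; the calibration is good to about 2 mm. A picture is of the moment at which its call begins. There is no depth.
- manip.close_job(): hands the job in; it is judged then, once.
The state is a dict: "time_s": time; "q": joint angles; "qd": joint speeds; "joint_torque": joint torques, N m; "eef_pos": TCP position; "ee_rot": TCP orientation; "contact_force": force on the tool from outside, world axes, zero at the start; "ft_torque": the same for the moment, N m; "grip_width": finger opening in mm; "grasp_force": force on a finger pad.
Only numpy, scipy, OpenCV 4.12 (cv2) and the standard library are available. Lean on these libraries where they do the work, as an engineer would, in place of code of your own. Each camera call takes 0.05 s, during which the arm holds its last target. There are 200 camera calls.

## Task

A small tin is stuck in the bottom of the square wooden desk pot. Take the pot from its sloping rest, turn it mouth down over the open evidence box and knock its rim on the box's bar until the tin drops into the box. Then lay the pot back in its rest as it was and shut the box's lid fully, leaving everything else on the desk in its place.

Things in the scene. Friction and masses are not known exactly. Their poses are not given: they have to be found in the camera images.
- pot_mid (a point): square wooden desk pot with a steel band round its mouth, 52 x 52 mm outside, 80 mm long, walls and floor 8 mm, about 160 g; this point is its centre, 40 mm from either end. Its z axis points from the floor to the mouth; x and y are square to its flat sides. It starts reclining in the rest, lying on its +x side, mouth up 10 degrees and pointing roughly towards the robot, its y axis level. It may slip or turn a little in the fingers when knocked, so read it again
- pot_mouth (a point): centre of the pot's mouth (36 x 36 mm opening), in the plane of its rim; axes as the pot's
- tin_mid (a point): square aluminium tin, 30 x 30 x 34 mm with a rolled bead (33 mm over all) round its foot, about 70 g; this point is its centre. It starts at the bottom of the pot, foot on the pot's floor, held there by two small spring nubs: turning the pot over does not free it. With the pot mouth down, a brisk knock (rim meeting the bar at about 0.15 m/s or more along the pot's length) makes it snap out; it may take several knocks
- cradle_seat (a point): fixed wooden rest for the pot, 110 x 75 mm, its trough sloping up 10 degrees towards its +x end; this point is where the pot's centre lies when it is fully home, 95 mm above the table. Axes: x level along the trough (the pot's mouth points to +x and 10 degrees up), z up. Trough floor 26 mm below this point square to the slope, cheeks 6 mm high and 57 mm apart, end stop (26 mm high, 50 mm wide) at the pot's foot; the pot's sides are free above the cheeks
- box: open grey metal evidence box, fixed, 170 (x) x 180 (y) x 70 mm high, walls 5 mm; origin at the centre of its underside, z up, x towards the side with the lid's hinge, which is the side away from the robot
- bar_mid (a point): middle of the rubber-sleeved knock bar, 12 mm thick, that spans the box along its x, half-way between the two side walls; this point is on the bar's centre line, 58 mm above the table; axes as the box's. The free opening on either side of the bar is 79 mm wide
- lid (a joint): hinge of the box's lid, rad: 0 shut, 1.75 fully open, where it stands at the start, leaning back a little. The hinge is loose: the lid falls shut by its own weight once it is swung to less than about 1.5
- lid_hinge (a point): middle of the lid's hinge line, on the rim of the box's +x wall, 70 mm above the table
- lid_edge (a point): middle of the lid's free edge (lid 170 x 180 x 6 mm, 200 g), 170 mm from the hinge line; a 35 mm high steel knob stands on the lid's outer face, 30 mm from this edge, half-way along it
There are look-alikes about, which are no part of the job. There is more than one size of the box; the one meant has the size given above.

How it is judged (in metres and radians):
On the way, in this order (a step that is already met when the one before it is completed fails the run):
1. the pot is held mouth down (its mouth at least 25 degrees below level) over the box, the tin still in it (angle between pot_mid's own z axis and vertical above 2 rad and x of pot_mouth in the frame of box between -0.085 and 0.085 m and y of pot_mouth in the frame of box between -0.09 and 0.09 m and distance between tin_mid and pot_mid below 0.03 m), for 0.1 s.
2. the pot, mouth down, is knocked on the box or its bar (angle between pot_mid's own z axis and vertical above 2 rad and x of pot_mouth in the frame of box between -0.085 and 0.085 m and y of pot_mouth in the frame of box between -0.09 and 0.09 m and contact force between pot and box above 2 N).
3. the tin lies in the box, out of the pot (x of tin_mid in the frame of box between -0.082 and 0.082 m and y of tin_mid in the frame of box between -0.087 and 0.087 m and height (world z) of tin_mid below 0.05 m and distance between tin_mid and pot_mid above 0.05 m), for 0.2 s.
At the end, for the whole second after the job is handed in: the tin lies in the box; the lid is shut (under 0.06 rad); the pot lies at rest in its rest, foot against the stop, its centre within 12 mm of its seat, mouth pointing along the rest and slightly up (10 degrees, give or take 10) (value of joint lid below 0.06 rad and x of tin_mid in the frame of box between -0.082 and 0.082 m and y of tin_mid in the frame of box between -0.087 and 0.087 m and height (world z) of tin_mid below 0.05 m and distance between pot_mid and cradle_seat below 0.012 m and angle between pot_mid's own z axis and vertical between 1.22 and 1.57 rad and angle between the z axis of pot_mid and the x axis of cradle_seat, either way round below 0.3 rad and x of pot_mouth in the frame of cradle_seat above 0 m and linear speed of each of pot, tin below 0.02 m/s); the robot touches nothing.
It fails at once if another thing on the desk is pushed more than 40 mm (distance of any of penblock, marker, gourd, jar, brush, loupe, plate from where it was at the start of the episode above 0.04 m).
It also fails if it takes over 67 s, if anything falls off the work surface, if the arm or the gripper's body presses on something with over 40 N, if the wrist force passes 120 N, or if a joint passes its speed limit or range.

## Working session

There is one attempt and no reset: what is moved stays moved. The work goes in short steps, Python scripts to look and compute and a tool call to move; the robot and the scene stay as the last step left them, time stands still between calls to the robot, and variables do not carry over. Pictures are saved under pics/ and viewed, at most 10 in all, crops included, and the job is handed in when it is done.

Besides the shell and the picture viewer there is one more tool, called after ">>>" by a JSON object that holds its "name" and its "arguments", one argument or row to a line. send_rows: Moves the arm, as the interface text tells. Its arguments: {"type":"object","properties":{"moves":{"type":"array","items":{"type":"object","properties":{"delta_pos":{"type":"array","items":{"type":"number"}},"dr":{"type":"array","items":{"type":"number"}},"hand":{"type":"number"}}}},"squeeze":{"type":"number"}},"required":["moves"]}

```bash
mkdir -p pics; ls; cat > h.py <<'E'
import numpy as np, cv2
from plant import manip
from scipy.spatial.transform import Rotation as R
def cam(n):
    c=manip.camera(n); c['R']=cv2.Rodrigues(np.array(c['rvec'],float))[0]; c['t']=np.array(c['tvec'],float).ravel(); c['C']=-c['R'].T@c['t']; return c
def ray(c,p): 
    d=c['R'].T@np.array([(p[0]-c['cx'])/c['fx'],(p[1]-c['cy'])/c['fy'],1]); return c['C'],d/np.linalg.norm(d)
def onz(c,p,z):
    C,d=ray(c,p); return C+d*(z-C[2])/d[2]
def tri(c1,p1,c2,p2):
    A,a=ray(c1,p1);B,b=ray(c2,p2)
    s=np.linalg.lstsq(np.c_[a,-b],B-A,rcond=None)[0]; P=A+a*s[0];Q=B+b*s[1]; return (P+Q)/2,np.linalg.norm(P-Q)
def proj(c,X):
    q=c['R']@np.array(X,float)+c['t']; return np.array([q[0]/q[2]*c['fx']+c['cx'],q[1]/q[2]*c['fy']+c['cy']])
def tool():
    o=manip.get_obs(); w=o['ee_rot']; return np.array(o['eef_pos']),R.from_quat([w[1],w[2],w[3],w[0]]),o
E
python3 - <<'E'
from h import *
for n in ('scene','top'):
    c=cam(n); cv2.imwrite(f'pics/{n}0.png',c['frame']); print(n,c['C'],c['R'].tolist(),c['fx'])
print(manip.hold_point_z,tool()[1].as_matrix()); print(manip.get_obs())
E
```

```text
pics
scene [ 888.12997899 -508.53032813  779.11446689] [[0.8823243271016045, 0.4706216024608103, -0.004369107680029821], [0.3300584549098218, -0.6253601309196876, -0.707096968596707], [-0.3355073742069492, 0.6224467960824687, -0.7071030956652841]] 525.4948814567423
top [ 464.35585071  100.48174817 1104.92738253] [[-0.027234660132972155, -0.9991899706578534, 0.029625594073372716], [-0.9971121358252032, 0.02505238025390122, -0.07169216717128932], [0.07089190276430463, -0.03149255118869743, -0.9969867387995107]] 508.25488530610744
180.4 [[-9.50543740e-01  3.10590618e-01 -2.58382048e-04]
 [ 3.10590709e-01  9.50543092e-01 -1.11459520e-03]
 [-1.00579541e-04 -1.13972255e-03 -9.99999345e-01]]
{'time_s': 0.1, 'q': array([-1.40449641,  0.42665015,  0.07385619,  1.60654435, -0.03407711,
        1.11080136, -0.06709016]), 'qd': array([-6.95306868e-04, -2.34517794e-03,  6.88838572e-04, -2.76235311e-03,
       -1.18128632e-04,  8.63752524e-05,  8.35829136e-04]), 'joint_torque': array([ 9.13969096e-03, -9.37478256e+01,  3.67627524e+00, -4.55043340e+01,
       -4.88836435e-02,  1.66868867e-02,  1.08629847e-04]), 'eef_pos': array([209.60305339, 641.45203605, 404.05789691]), 'ee_rot': array([-3.99476403e-05,  1.57251799e-01,  9.87558375e-01, -5.70679620e-04]), 'contact_force': array([ 0.0461948 ,  0.00177625, -0.40753447]), 'ft_torque': array([-0.02157404,  0.03850221,  0.0870496 ]), 'grasp_force': 0.0, 'grip_width': 93.70171801768697}
```

View pics/scene0.png

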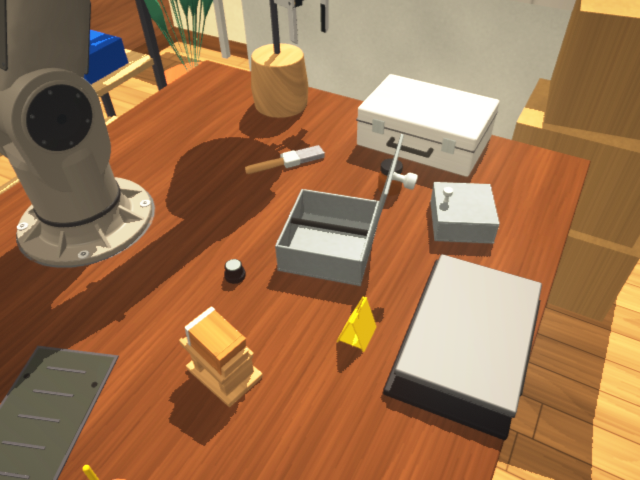

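View pics/top0.png

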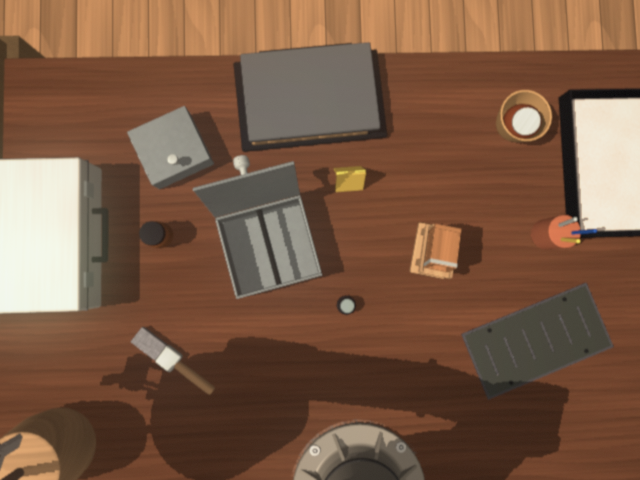

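The scene shows the reclining square pot in its rest at scene (217,345) / top (437,250). The open box with its bar is at scene (330,235) / top (268,245), its lid leaning back with the knob at scene (405,180) / top (241,163).

Could be mistaken for the pot: red pen pot top (565,232), round turned pots top (525,120) and (40,450). Could be mistaken for the box: the small shut grey box at top (170,147). I choose the square pot and the open box. Next is a close crop of both views.

```bash
python3 - <<'E'
import cv2,numpy as np
s=cv2.imread('pics/scene0.png');t=cv2.imread('pics/top0.png')
def cr(i,x,y,w,h,k): return cv2.resize(i[y:y+h,x:x+w],None,fx=k,fy=k,interpolation=cv2.INTER_CUBIC)
a=cr(s,170,300,100,110,4);b=cr(t,400,210,80,75,5)
c=cr(t,190,145,140,160,2.5); 
im=np.zeros((600,800,3),np.uint8)
im[:440,:400]=a; b=b[:375]; im[:375,400:800]=b
cv2.imwrite('pics/c1.png',im)
d=cr(t,185,145,140,160,3.75); e=cr(s,270,130,155,155,1.75)
im=np.zeros((600,800,3),np.uint8); im[:600,:525]=d; im[:271,527:798]=e[:271,:271]
cv2.imwrite('pics/c2.png',im)
E
```

```text
(no output)
```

View pics/c1.png

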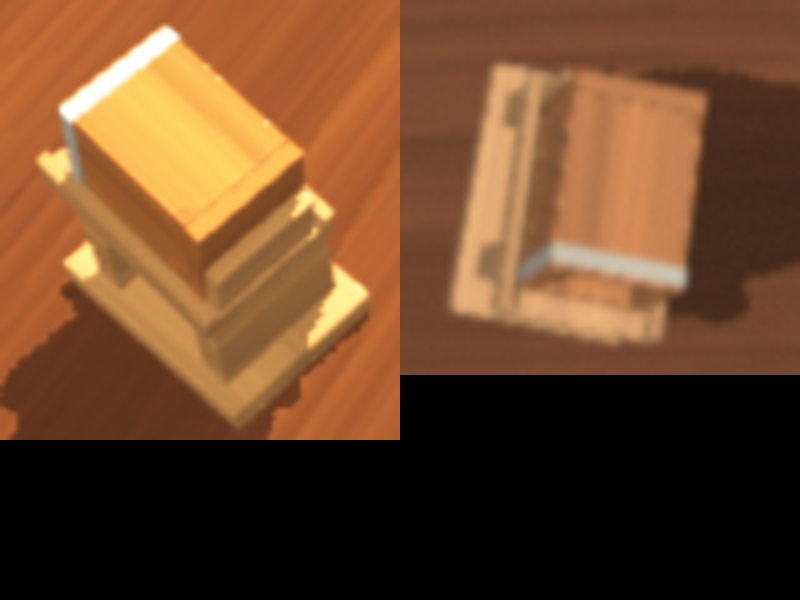

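View pics/c2.png

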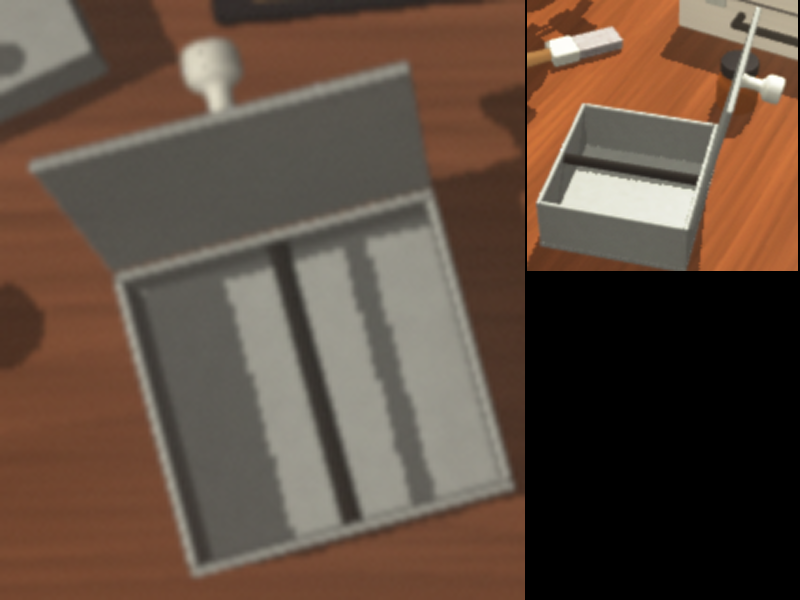

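The crop confirms the square banded pot on its rest, mouth towards the robot, at crop corners as used below. It also shows the open box with the black bar half-way across and the lid leaning back.

```bash
cat > m.py <<'E'
from h import *
s=cam('scene');t=cam('top')
S=lambda p:((p[0]+.5)/4-.5+170,(p[1]+.5)/4-.5+300)
T=lambda p:((p[0]-400+.5)/5-.5+400,(p[1]+.5)/5-.5+210)
B=lambda p:((p[0]+.5)/3.75-.5+185,(p[1]+.5)/3.75-.5+145)
n=['mouth+y','mouth-y','foot+y','foot-y']
z=[127.5,127.5,113.7,113.7]
for k,a,b,zz in zip(n,[(170,27),(61,106),(303,153),(198,241)],[(552,262),(686,289),(570,71),(708,93)],z):
    P,e=tri(s,S(a),t,T(b)); print(k,P.round(1),round(e,1),onz(s,S(a),zz).round(1),onz(t,T(b),zz).round(1))
C=[onz(t,B(p),70)[:2] for p in [(118,280),(430,195),(513,488),(193,575)]]
print(np.round(C,1),'edges',[np.linalg.norm(C[i]-C[(i+1)%4]).round(1) for i in range(4)])
c=np.mean(C,0); ax=(C[0]+C[1]-C[2]-C[3]);print('box',c,np.degrees(np.arctan2(ax[1],ax[0])))
d=C[0]-C[1]+C[3]-C[2];print(np.degrees(np.arctan2(d[1],d[0]))-90)
print('bar',onz(t,B((283,245)),64),onz(t,B((348,520)),64))
E
python3 m.py
```

```text
mouth+y [ 475.1 -140.2  127.3] 2.3 [ 476.3 -139.7  127.5] [ 474.2 -140.9  127.5]
mouth-y [ 463.2 -191.5  129.3] 2.0 [ 462.9 -190.1  127.5] [ 462.4 -192.7  127.5]
foot+y [ 549.1 -155.8  111.1] 1.2 [ 549.9 -157.5  113.7] [ 549.3 -154.7  113.7]
foot-y [ 539.  -208.7  115.5] 0.3 [ 538.  -208.   113.7] [ 539.3 -209.2  113.7]
[[573.2 279.1]
 [615.8 108.9]
 [454.9  67.9]
 [413.  241.1]] edges [np.float64(175.4), np.float64(166.1), np.float64(178.2), np.float64(164.6)]
box [514.22186176 174.23064563] 13.832473225887087
13.81246808747592
bar [590.90846972 190.04596691  64.        ] [439.97736352 157.71041208  64.        ]
```

Pot: centre about (502,-173,95), mouth heading 168°, heights and sizes agree with those given. Box: centre (514,174), heading 13.8°, 165x177, which is the large box. I'm moving now.

>>> {"name": "send_rows", "arguments": {
  "moves": [
    {"delta_pos": [0, 0, -40], "dr": [0, 0, -3], "hand": 94},
    {"delta_pos": [0, 0, -40], "dr": [0, 0, -3], "hand": 94},
    {"delta_pos": [-30, -19, 0], "dr": [0, 0, 0], "hand": 94},
    {"delta_pos": [-36, -23, 0], "dr": [0, 0, 0], "hand": 94},
    {"delta_pos": [-36, -23, 0], "dr": [0, 0, 0], "hand": 94},
    {"delta_pos": [-36, -23, 0], "dr": [0, 0, 0], "hand": 94},
    {"delta_pos": [-36, -23, 0], "dr": [0, 0, 0], "hand": 94},
    {"delta_pos": [-36, -23, 0], "dr": [0, 0, 0], "hand": 94}
  ],
  "squeeze": 40
}}

```text
time_s: 1.0
eef_pos: [387.9, 465.1, 484.7]
ee_rot: [-0.0, 0.105, 0.994, -0.0]
contact_force: [1.3, 0.3, 0.1]
grip_width: 93.7
grasp_force: 0.0
```

>>> {"name": "send_rows", "arguments": {
  "moves": [
    {"delta_pos": [-36, -23, 0], "dr": [0, 0, 0], "hand": 94},
    {"delta_pos": [-36, -23, 0], "dr": [0, 0, 0], "hand": 94},
    {"delta_pos": [-23, -40, 0], "dr": [0, 0, 0], "hand": 94},
    {"delta_pos": [-23, -40, 0], "dr": [0, 0, 0], "hand": 94},
    {"delta_pos": [-23, -40, 0], "dr": [0, 0, 0], "hand": 94},
    {"delta_pos": [-23, -40, 0], "dr": [0, 0, 0], "hand": 94},
    {"delta_pos": [-23, -40, 0], "dr": [0, 0, 0], "hand": 94},
    {"delta_pos": [-23, -40, 0], "dr": [0, 0, 0], "hand": 94}
  ]
}}

```text
time_s: 1.8
eef_pos: [532.4, 140.9, 484.8]
ee_rot: [0.0, 0.105, 0.994, 0.0]
contact_force: [1.4, 0.8, 0.6]
grip_width: 93.8
grasp_force: 0.0
```

```bash
cat >> h.py <<'E'
def mat(tilt,head):
    """tool x ahead of mouth: heading of tool forward (deg) 'head', tool z pitched 'tilt' deg from down towards... forward(+)"""
    h=np.radians(head);a=np.radians(tilt);u=np.array([np.cos(h),np.sin(h),0]);Z=np.array([0,0,1.])
    z=u*np.sin(a)-Z*np.cos(a); y=np.array([-u[1],u[0],0]); return np.c_[np.cross(y,z),y,z]
def go(grasp,tilt,head,off=None):
    p,r,o=tool(); M=mat(tilt,head); tgt=np.array(grasp)-manip.hold_point_z*M[:,2]
    print('t',round(o['time_s'],2),'pos',p.round(1),'q',np.round(o['q'],2),'w',round(o['grip_width'],1),'gf',round(o['grasp_force'],1),'F',np.round(o['contact_force'],1))
    G=p+manip.hold_point_z*r.as_matrix()[:,2]
    print('grasp now',G.round(1),'rotvec tool',np.degrees((r.inv()*R.from_matrix(M)).as_rotvec()).round(2),'delta TCP in final tool',(M.T@(tgt-p)).round(1),'in now tool',(r.inv().apply(tgt-p)).round(1),'z dir',r.as_matrix()[:,2].round(3))
E
python3 -c "
from h import *
go([513,-176,102],-10,-12.2)"
```

```text
t 1.8 pos [532.4 140.9 484.8] q [-0.69  0.16  0.36  1.8  -0.06  1.19  1.05] w 93.8 gf 0.0 F [1.4 0.8 0.6]
grasp now [532.4 141.  304.4] rotvec tool [ 0.   10.    0.11] delta TCP in final tool [-113.7 -313.9  188.2] in now tool [ -78.7 -314.1  205. ] z dir [ 0.  0. -1.]
```

>>> {"name": "send_rows", "arguments": {
  "moves": [
    {"delta_pos": [-5, -45, 0], "dr": [0, 0, 0], "hand": 94},
    {"delta_pos": [-5, -45, 0], "dr": [0, 0, 0], "hand": 94},
    {"delta_pos": [-5, -45, 0], "dr": [0, 0, 0], "hand": 94},
    {"delta_pos": [-5, -45, 0], "dr": [0, 0, 0], "hand": 94},
    {"delta_pos": [-5, -45, 0], "dr": [0, 0, 0], "hand": 94},
    {"delta_pos": [-5, -45, 0], "dr": [0, 5, 0], "hand": 94},
    {"delta_pos": [-5, -45, 0], "dr": [0, 5, 0], "hand": 94},
    {"delta_pos": [-20, 0, 0], "dr": [0, 0, 0], "hand": 94}
  ]
}}

```text
time_s: 2.6
eef_pos: [517.5, -182.5, 481.5]
ee_rot: [-0.088, 0.109, 0.99, 0.009]
contact_force: [0.5, 0.5, 0.8]
grip_width: 94.0
grasp_force: 0.0
```

```bash
python3 -c "
from h import *
go([517,-176.3,96.5],-10,-12.2)"
```

```text
t 2.6 pos [ 517.5 -182.5  481.5] q [-0.29  0.23  0.62  1.77 -0.12  1.37  1.71] w 94.0 gf 0.0 F [0.5 0.5 0.8]
grasp now [ 486.4 -175.7  303.9] rotvec tool [ 0.01 -0.15 -0.33] delta TCP in final tool [-65.1   5.9 199.1] in now tool [-65.6   6.3 198.9] z dir [-0.172  0.037 -0.984]
```

>>> {"name": "send_rows", "arguments": {
  "moves": [
    {"delta_pos": [-33, 3, 0], "dr": [0, 0, 0], "hand": 94},
    {"delta_pos": [-32, 3, 0], "dr": [0, 0, 0], "hand": 94},
    {"delta_pos": [0, 0, 45], "dr": [0, 0, 0], "hand": 94},
    {"delta_pos": [0, 0, 45], "dr": [0, 0, 0], "hand": 94},
    {"delta_pos": [0, 0, 45], "dr": [0, 0, 0], "hand": 94},
    {"delta_pos": [0, 0, 20], "dr": [0, 0, 0], "hand": 94}
  ]
}}

```text
time_s: 3.2
eef_pos: [555.7, -177.9, 313.2]
ee_rot: [-0.089, 0.105, 0.99, 0.009]
contact_force: [-0.6, -0.3, 0.7]
grip_width: 94.0
grasp_force: 0.0
```

```bash
python3 - <<'E'
from h import *
go([517,-176.3,96.5],-10,-12.2)
s=cam('scene')['frame'][200:420,120:330];t=cam('top')['frame'][180:300,380:480]
im=np.zeros((600,800,3),np.uint8);a=cv2.resize(s,(420,440));b=cv2.resize(t,(375,450));im[:440,:420]=a;im[:450,425:]=b
cv2.imwrite('pics/g1.png',im)
E
```

```text
t 3.2 pos [ 555.7 -177.9  313.2] q [-0.22  0.47  0.55  1.86 -0.26  1.07  1.81] w 94.0 gf 0.0 F [-0.6 -0.3  0.7]
grasp now [ 524.3 -171.2  135.7] rotvec tool [-0.04 -0.25  0.1 ] delta TCP in final tool [-0.  -6.7 39.6] in now tool [-0.2 -6.6 39.6] z dir [-0.174  0.037 -0.984]
```

View pics/g1.png

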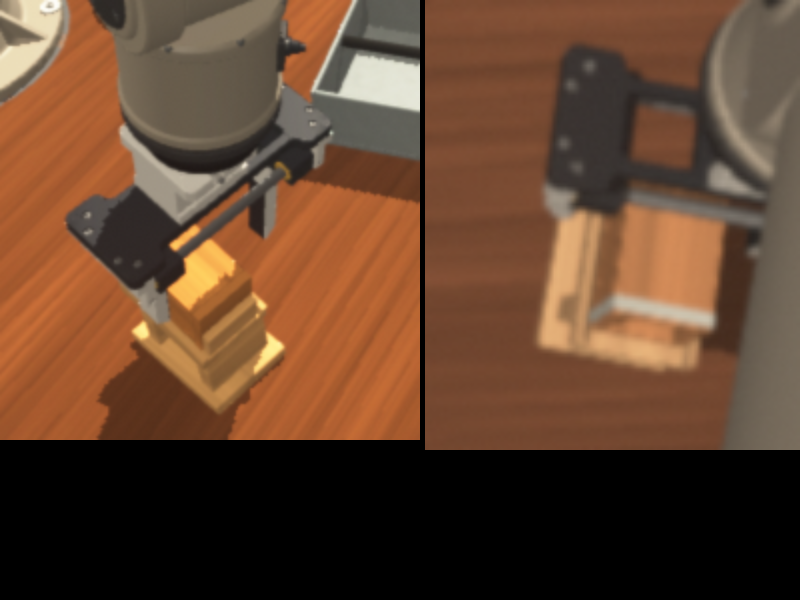

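The picture shows the open fingers straddling the pot near its foot, at left panel (155,290) and (262,220). I'll centre and go down.

>>> {"name": "send_rows", "arguments": {
  "moves": [
    {"delta_pos": [0, -6.5, 15], "dr": [0, 0, 0], "hand": 94},
    {"delta_pos": [0, 0, 15], "dr": [0, 0, 0], "hand": 94},
    {"delta_pos": [0, 0, 9], "dr": [0, 0, 0], "hand": 94},
    {"delta_pos": [0, 0, 0], "dr": [0, 0, 0], "hand": 94}
  ]
}}

```text
time_s: 3.7
eef_pos: [548.9, -183.3, 277.5]
ee_rot: [-0.087, 0.105, 0.991, 0.009]
contact_force: [0.4, 0.6, 0.8]
grip_width: 93.7
grasp_force: 0.0
```

```bash
python3 -c "
from h import *
go([517,-176.3,96.5],-10,-12.2)"
```

```text
t 3.7 pos [ 548.9 -183.3  277.5] q [-0.19  0.51  0.53  1.89 -0.28  0.99  1.84] w 93.7 gf 0.0 F [0.4 0.6 0.8]
grasp now [ 518.  -176.6   99.9] rotvec tool [-0.02 -0.08  0.09] delta TCP in final tool [0.7 0.1 3.5] in now tool [0.7 0.1 3.5] z dir [-0.171  0.037 -0.985]
```

>>> {"name": "send_rows", "arguments": {
  "moves": [
    {"delta_pos": [0, 0, 2], "dr": [0, 0, 0], "hand": 94},
    {"delta_pos": [0, 0, 0], "dr": [0, 0, 0], "hand": 70},
    {"delta_pos": [0, 0, 0], "dr": [0, 0, 0], "hand": 55},
    {"delta_pos": [0, 0, 0], "dr": [0, 0, 0], "hand": 40},
    {"delta_pos": [0, 0, 0], "dr": [0, 0, 0], "hand": 40},
    {"delta_pos": [0, 0, 0], "dr": [0, 0, 0], "hand": 40},
    {"delta_pos": [0, 0, 0], "dr": [0, 0, 0], "hand": 40},
    {"delta_pos": [0, 0, 0], "dr": [0, 0, 0], "hand": 40}
  ],
  "squeeze": 55
}}

```text
time_s: 4.5
eef_pos: [549.0, -183.4, 276.6]
ee_rot: [-0.087, 0.105, 0.991, 0.009]
contact_force: [0.1, -0.0, 1.8]
grip_width: 51.8
grasp_force: 55.0
```

```bash
python3 -c "
from h import *
go([517,-176.3,96.5],-10,-12.2)"
```

```text
t 4.5 pos [ 549.  -183.4  276.6] q [-0.19  0.51  0.53  1.9  -0.28  0.99  1.84] w 51.8 gf 55.0 F [ 0.1 -0.   1.8]
grasp now [ 518.4 -176.8   98.9] rotvec tool [-0.02  0.01  0.1 ] delta TCP in final tool [1.  0.2 2.6] in now tool [1.  0.2 2.6] z dir [-0.17   0.036 -0.985]
```

The grip holds at 51.8 mm. Lifting square to the slope, then carrying towards the box.

>>> {"name": "send_rows", "arguments": {
  "moves": [
    {"delta_pos": [0, 0, -15], "dr": [0, 0, 0], "hand": 40},
    {"delta_pos": [0, 0, -35], "dr": [0, 0, 0], "hand": 40},
    {"delta_pos": [0, 0, -45], "dr": [0, 0, 0], "hand": 40},
    {"delta_pos": [0, 0, -45], "dr": [0, 0, 0], "hand": 40},
    {"delta_pos": [0, 0, -45], "dr": [0, 0, 0], "hand": 40},
    {"delta_pos": [0, 20, -15], "dr": [0, -5, 0], "hand": 40},
    {"delta_pos": [0, 35, 0], "dr": [0, -5, 0], "hand": 40},
    {"delta_pos": [0, 40, 0], "dr": [0, 0, -6.5], "hand": 40}
  ],
  "squeeze": 58
}}

```text
time_s: 5.3
eef_pos: [602.2, -98.0, 475.6]
ee_rot: [0.003, 0.05, 0.999, 0.0]
contact_force: [0.2, 0.9, -1.9]
grip_width: 51.7
grasp_force: 58.0
```

>>> {"name": "send_rows", "arguments": {
  "moves": [
    {"delta_pos": [5, 40, 0], "dr": [0, 0, -6.5], "hand": 40},
    {"delta_pos": [5, 40, 0], "dr": [0, 0, -6.5], "hand": 40},
    {"delta_pos": [5, 40, 0], "dr": [0, 0, -6.5], "hand": 40},
    {"delta_pos": [0, 40, 0], "dr": [0, 0, 0], "hand": 40},
    {"delta_pos": [0, 40, 0], "dr": [0, 0, 0], "hand": 40},
    {"delta_pos": [0, 20, 0], "dr": [0, 0, 0], "hand": 40},
    {"delta_pos": [0, 0, 0], "dr": [0, -8, 0], "hand": 40},
    {"delta_pos": [0, 0, 0], "dr": [0, -8, 0], "hand": 40}
  ]
}}

```text
time_s: 6.1
eef_pos: [562.0, 119.4, 474.2]
ee_rot: [0.141, -0.12, 0.983, 0.017]
contact_force: [-0.3, -1.1, -3.2]
grip_width: 51.8
grasp_force: 58.0
```

```bash
python3 -c "
from h import *
go([539,155,250],55,13.8)"
```

```text
t 6.1 pos [562.  119.4 474.2] q [-0.68  0.13  0.39  1.87 -0.04  0.87  1.54] w 51.8 gf 58.0 F [-0.3 -1.1 -3.2]
grasp now [611.1 131.6 301.1] rotvec tool [  0.1  -38.71   0.14] delta TCP in final tool [191.6  40.1 -63.1] in now tool [188.9  40.6  70.6] z dir [ 0.272  0.068 -0.96 ]
```

>>> {"name": "send_rows", "arguments": {
  "moves": [
    {"delta_pos": [32, 8, 3], "dr": [0, -7.7, 0], "hand": 40},
    {"delta_pos": [32, 8, -1], "dr": [0, -7.7, 0], "hand": 40},
    {"delta_pos": [32, 8, -6], "dr": [0, -7.7, 0], "hand": 40},
    {"delta_pos": [31, 8, -10], "dr": [0, -7.7, 0], "hand": 40},
    {"delta_pos": [29, 8, -14], "dr": [0, -7.7, 0], "hand": 40},
    {"delta_pos": [0, 0, 0], "dr": [0, 0, 0], "hand": 40},
    {"delta_pos": [0, 0, 0], "dr": [0, 0, 0], "hand": 40}
  ]
}}

```text
time_s: 6.8
eef_pos: [454.5, 114.5, 433.9]
ee_rot: [0.373, -0.102, 0.922, 0.029]
contact_force: [-0.1, -0.0, -1.9]
grip_width: 51.5
grasp_force: 58.0
```

```bash
python3 -c "
from h import *
go([539,155,250],55,13.8)"
```

```text
t 6.8 pos [454.5 114.5 433.9] q [-0.61 -0.11  0.15  2.29  0.76  0.29  0.68] w 51.5 gf 58.0 F [-0.1 -0.  -1.9]
grasp now [577.4 137.7 303.9] rotvec tool [ -2.18 -11.14  -0.13] delta TCP in final tool [98.1 19.2  0.3] in now tool [96.3 19.3 18.5] z dir [ 0.681  0.129 -0.721]
```

>>> {"name": "send_rows", "arguments": {
  "moves": [
    {"delta_pos": [0, 0, 0], "dr": [3, -4, 0], "hand": 40},
    {"delta_pos": [0, 0, 0], "dr": [3, -4, 0], "hand": 40},
    {"delta_pos": [0, 0, 0], "dr": [2, -4, 0], "hand": 40},
    {"delta_pos": [0, 0, 0], "dr": [0, -5, 0], "hand": 40},
    {"delta_pos": [0, 0, 0], "dr": [0, 0, 0], "hand": 40}
  ]
}}

```text
time_s: 7.3
eef_pos: [454.8, 112.4, 432.2]
ee_rot: [0.458, -0.081, 0.885, -0.011]
contact_force: [-0.9, -0.7, -2.4]
grip_width: 52.0
grasp_force: 58.0
```

```bash
python3 -c "
from h import *
go([539,155,250],55,13.8)"
```

```text
t 7.3 pos [454.8 112.4 432.2] q [-0.48 -0.1  -0.02  2.34  1.59  0.35 -0.17] w 52.0 gf 58.0 F [-0.9 -0.7 -2.4]
grasp now [601.4 122.5 327.6] rotvec tool [-8.01 -0.91  0.87] delta TCP in final tool [96.5 21.3 -0.6] in now tool [96.2 22.6 -2.1] z dir [ 0.813  0.056 -0.58 ]
```

>>> {"name": "send_rows", "arguments": {
  "moves": [
    {"delta_pos": [0, 0, 0], "dr": [0, -4, 0], "hand": 40},
    {"delta_pos": [0, 0, 0], "dr": [-2, -4, 0], "hand": 40},
    {"delta_pos": [0, 0, 0], "dr": [-3, -4, 0], "hand": 40},
    {"delta_pos": [0, 0, 0], "dr": [-3, -4, 0], "hand": 40},
    {"delta_pos": [0, 0, 0], "dr": [0, -4, 0], "hand": 40},
    {"delta_pos": [0, 0, 0], "dr": [0, 0, 0], "hand": 40}
  ]
}}

```text
time_s: 7.9
eef_pos: [455.9, 110.1, 432.4]
ee_rot: [0.572, -0.101, 0.813, 0.037]
contact_force: [0.5, -0.5, -3.0]
grip_width: 51.6
grasp_force: 58.0
```

```bash
python3 -c "
from h import *
go([539,155,200],75,13.8)"
```

```text
t 7.9 pos [455.9 110.1 432.4] q [-0.59 -0.09  0.12  2.44  2.54  0.49 -1.06] w 51.6 gf 58.0 F [ 0.5 -0.5 -3. ]
grasp now [622.4 141.8 370.6] rotvec tool [-2.74 -5.11  2.49] delta TCP in final tool [200.8  23.7 -31.9] in now tool [201.7  31.4 -15.3] z dir [ 0.923  0.176 -0.342]
```

>>> {"name": "send_rows", "arguments": {
  "moves": [
    {"delta_pos": [0, 10, 0], "dr": [7.5, 0, 3], "hand": 40},
    {"delta_pos": [0, 20, 0], "dr": [7.5, 0, 3], "hand": 40},
    {"delta_pos": [0, 20, 0], "dr": [7.5, 0, 3], "hand": 40},
    {"delta_pos": [0, 20, -10], "dr": [7.5, 0, 3], "hand": 40},
    {"delta_pos": [0, 20, -10], "dr": [7.5, 0, 3], "hand": 40},
    {"delta_pos": [0, 20, -10], "dr": [7.5, 0, 3], "hand": 40},
    {"delta_pos": [0, 15, -15], "dr": [7.5, 0, 3], "hand": 40},
    {"delta_pos": [0, 15, -15], "dr": [7.5, 0, 3], "hand": 40}
  ]
}}

```text
time_s: 8.7
eef_pos: [432.2, 257.1, 449.8]
ee_rot: [0.536, 0.32, 0.747, -0.228]
contact_force: [2.1, -0.2, -0.5]
grip_width: 51.6
grasp_force: 58.0
```

```bash
python3 -c "
from h import *
go([499.4,170.5,250],60,-76.2)"
```

```text
t 8.7 pos [432.2 257.1 449.8] q [-0.82  0.22 -0.19  2.07  1.2   1.55 -0.75] w 51.6 gf 58.0 F [ 2.1 -0.2 -0.5]
grasp now [550.3 133.7 391.7] rotvec tool [27.32 10.94 12.29] delta TCP in final tool [123.   44.6   6.2] in now tool [112.3  66.5  10.3] z dir [ 0.655 -0.684 -0.322]
```

>>> {"name": "send_rows", "arguments": {
  "moves": [
    {"delta_pos": [0, 15, 0], "dr": [6.8, 2.7, 3.1], "hand": 40},
    {"delta_pos": [0, 15, 0], "dr": [6.8, 2.7, 3.1], "hand": 40},
    {"delta_pos": [10, 10, 0], "dr": [6.8, 2.7, 3.1], "hand": 40},
    {"delta_pos": [20, 5, 0], "dr": [6.8, 2.7, 3.1], "hand": 40},
    {"delta_pos": [0, 0, 0], "dr": [0, 0, 0], "hand": 40}
  ]
}}

```text
time_s: 9.2
eef_pos: [465.1, 295.7, 422.4]
ee_rot: [0.394, 0.534, 0.683, -0.304]
contact_force: [0.5, -0.5, -1.2]
grip_width: 51.9
grasp_force: 58.0
```

```bash
python3 -c "
from h import *
go([499.4,170.5,200],60,-76.2)"
```

```text
t 9.2 pos [465.1 295.7 422.4] q [-0.79  0.39 -0.14  1.81  0.8   1.73 -0.9 ] w 51.9 gf 58.0 F [ 0.5 -0.5 -1.2]
grasp now [503.6 144.7 331.5] rotvec tool [ 0.43 -0.26 -0.1 ] delta TCP in final tool [127.7   3.5  43.1] in now tool [127.5   2.9  43.8] z dir [ 0.213 -0.837 -0.504]
```

>>> {"name": "send_rows", "arguments": {
  "moves": [
    {"delta_pos": [20, 1, 0], "dr": [0, 0, 0], "hand": 40},
    {"delta_pos": [35, 1, 14], "dr": [0, 0, 0], "hand": 40},
    {"delta_pos": [35, 1, 15], "dr": [0, 0, 0], "hand": 40},
    {"delta_pos": [27, 0, 11], "dr": [0, 0, 0], "hand": 40},
    {"delta_pos": [10, 0, 4], "dr": [0, 0, 0], "hand": 40},
    {"delta_pos": [0, 0, 0], "dr": [0, 0, 0], "hand": 40}
  ]
}}

```text
time_s: 9.8
eef_pos: [463.9, 319.5, 291.7]
ee_rot: [0.401, 0.533, 0.681, -0.302]
contact_force: [-0.0, -0.3, -1.4]
grip_width: 52.1
grasp_force: 58.0
```

```bash
python3 - <<'E'
from h import *
go([499.4,170.5,200],60,-76.2)
cs,ct=cam('scene'),cam('top')
s=cs['frame'][90:300,240:440];t=ct['frame'][140:320,190:340]
im=np.zeros((600,800,3),np.uint8);im[:420,:400]=cv2.resize(s,(400,420),interpolation=2);im[:480,400:]=cv2.resize(t,(400,480),interpolation=2)
cv2.imwrite('pics/k1.png',im)
E
```

```text
t 9.8 pos [463.9 319.5 291.7] q [-0.81  0.58 -0.15  1.85  0.8   1.6  -1.09] w 52.1 gf 58.0 F [-0.  -0.3 -1.4]
grasp now [504.5 168.2 202.4] rotvec tool [ 1.04  0.31 -0.46] delta TCP in final tool [ 2.8 -1.1 -1.9] in now tool [ 2.8 -1.1 -1.9] z dir [ 0.225 -0.839 -0.495]
```

View pics/k1.png

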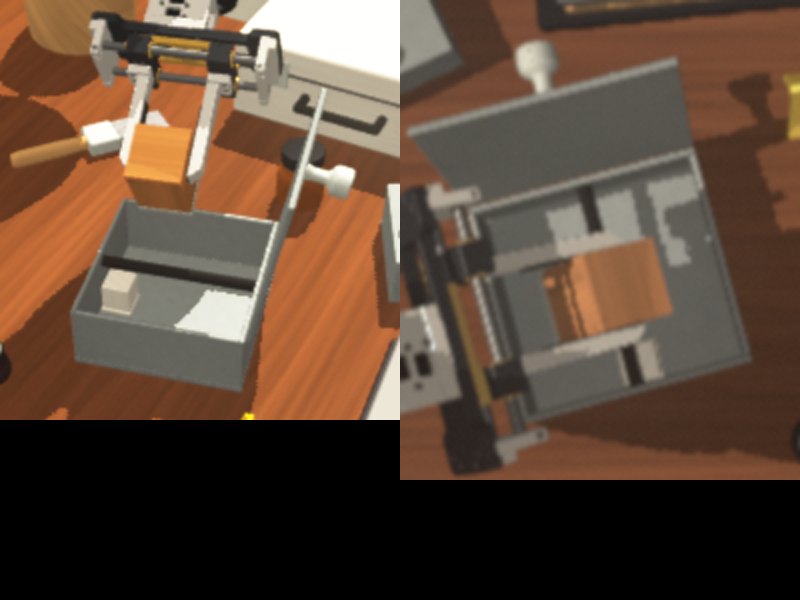

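```bash
python3 - <<'E'
from h import *
cs,ct=cam('scene'),cam('top')
print(proj(ct,onz(cs,(300,241),5)),onz(cs,(300,241),5))
s=cs['frame'][215:265,275:330];t=ct['frame'][225:285,255:310]
im=np.zeros((500,800,3),np.uint8);im[:364,:400]=cv2.resize(s,(400,364),interpolation=2);im[:436,400:]=cv2.resize(t,(400,436),interpolation=2)
cv2.imwrite('pics/k2.png',im)
E
```

```text
[278.86215994 275.28038989] [455.69594378 157.52109943   5.        ]
```

View pics/k2.png

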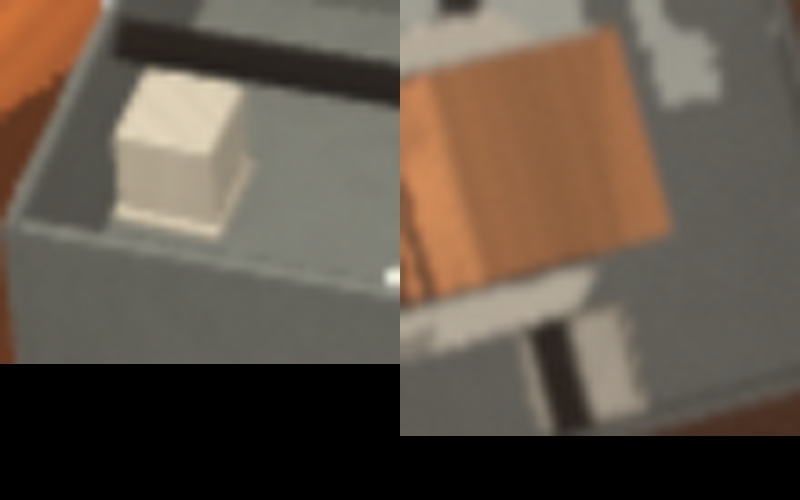

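The crop shows a cube with a bead round its foot: the tin is already standing in the box at scene (298,233), so it came out while the arm was turning. The pot has not touched the box yet. I must not let the pot touch the box now, because step 2 would then complete with step 3 already met. Next I measure the tin and work out how to put it back in the pot.

```bash
python3 - <<'E'
from h import *
cs,ct=cam('scene'),cam('top')
k=400/55
f=lambda p:((p[0]+.5)/k-.5+275,(p[1]+.5)/(364/50)-.5+215)
ex=np.array([np.cos(np.radians(13.8)),np.sin(np.radians(13.8))]);ey=np.array([-ex[1],ex[0]])
def bx(P): d=P[:2]-np.array([514.2,174.2]); return np.round([d@ex,d@ey],1)
for z,ps in ((39,[(148,68),(244,86),(213,154),(115,133)]),(7,[(112,218),(219,238),(254,160)])):
    P=[onz(cs,f(p),z) for p in ps]; print(z,np.round(P,1).tolist(),[bx(p).tolist() for p in P],'mean',np.mean(P,0),bx(np.mean(P,0)))
# check calibration: box corners in scene at z=70 (box near wall etc.)
for p in [(20,228),(400,290)]: print('rim',onz(cs,f(p),70),bx(onz(cs,f(p),70)))
k2=400/55
g=lambda p:((p[0]-400+.5)/k2-.5+255,(p[1]+.5)/k2-.5+225)
for p in [(575,318),(625,305),(645,405),(597,425)]: print('top39',bx(onz(ct,g(p),39)))
E
```

```text
39 [[439.5, 167.2, 39.0], [467.6, 173.5, 39.0], [473.8, 145.2, 39.0], [445.2, 139.7, 39.0]] [[-74.2, 11.1], [-45.4, 10.4], [-46.1, -18.6], [-75.3, -17.1]] mean [456.53340971 156.40050065  39.        ] [-60.2  -3.5]
7 [[443.6, 137.0, 7.0], [474.8, 144.3, 7.0], [467.8, 176.8, 7.0]] [[-77.4, -19.3], [-45.4, -19.6], [-44.5, 13.6]] mean [462.07087951 152.70424071   7.        ] [-55.8  -8.4]
rim [460.40711478  69.81448388  70.        ] [-77.1 -88.5]
rim [559.48235477  96.45613802  70.        ] [ 25.4 -86.3]
top39 [-46.8  -7.3]
top39 [-47.  -22.1]
top39 [-76.1 -20.2]
top39 [-78.   -5.5]
```

The tin stands under the bar by the near wall, at box (-61,-4). Plan: stand the empty pot mouth up on clear desk, fetch the tin, press it home in the pot again, then redo the inversion smoothly and knock. First up, and roll the pot mouth up.

>>> {"name": "send_rows", "arguments": {
  "moves": [
    {"delta_pos": [-30, 0, -15], "dr": [0, 0, 0], "hand": 40},
    {"delta_pos": [-40, 0, -20], "dr": [0, 0, 0], "hand": 40},
    {"delta_pos": [-40, 0, -20], "dr": [0, 0, 0], "hand": 40},
    {"delta_pos": [0, 0, 0], "dr": [0, 0, 8], "hand": 40},
    {"delta_pos": [0, 0, 0], "dr": [0, 0, 8.5], "hand": 40},
    {"delta_pos": [0, 0, 0], "dr": [0, 0, 8.5], "hand": 40},
    {"delta_pos": [0, 0, 0], "dr": [0, 0, 8.5], "hand": 40},
    {"delta_pos": [0, 0, 0], "dr": [0, 0, 8.5], "hand": 40}
  ]
}}

```text
time_s: 10.9
eef_pos: [463.7, 311.8, 416.4]
ee_rot: [0.484, 0.744, 0.441, -0.135]
contact_force: [0.6, 0.6, -0.9]
grip_width: 51.7
grasp_force: 58.0
```

>>> {"name": "send_rows", "arguments": {
  "moves": [
    {"delta_pos": [0, 0, 0], "dr": [0, 0, 8.5], "hand": 40},
    {"delta_pos": [0, 0, 0], "dr": [0, 0, 8.5], "hand": 40},
    {"delta_pos": [0, 0, 0], "dr": [0, 0, 8.5], "hand": 40},
    {"delta_pos": [0, 0, 0], "dr": [0, 0, 8.5], "hand": 40},
    {"delta_pos": [0, 0, 0], "dr": [0, 0, 8.5], "hand": 40},
    {"delta_pos": [0, 0, 0], "dr": [0, 0, 8.5], "hand": 40},
    {"delta_pos": [0, 0, 0], "dr": [0, 0, 8.5], "hand": 40},
    {"delta_pos": [0, 0, 0], "dr": [0, 0, 8.5], "hand": 40}
  ]
}}

```text
time_s: 11.7
eef_pos: [464.6, 311.4, 414.3]
ee_rot: [0.482, 0.864, -0.024, 0.141]
contact_force: [0.5, -1.2, -4.2]
grip_width: 51.2
grasp_force: 58.0
```

```bash
cat >> h.py <<'E'
def mr(tilt,head,roll): return mat(tilt,head)@R.from_euler('z',roll,degrees=True).as_matrix()
def goM(grasp,M):
    p,r,o=tool(); tgt=np.array(grasp)-manip.hold_point_z*M[:,2]
    print('t',round(o['time_s'],2),'pos',p.round(1),'q',np.round(o['q'],2),'w',round(o['grip_width'],1),'gf',round(o['grasp_force'],1),'F',np.round(o['contact_force'],1))
    print('grasp',(p+manip.hold_point_z*r.as_matrix()[:,2]).round(1),'rotvec',np.degrees((r.inv()*R.from_matrix(M)).as_rotvec()).round(2),'dTCP final',(M.T@(tgt-p)).round(1),'now',(r.inv().apply(tgt-p)).round(1),'X',r.as_matrix()[:,0].round(2),'Z',r.as_matrix()[:,2].round(2))
E
python3 -c "
from h import *
goM([520,-70,150],mr(75,-76,180))
c=cam('top')
for n,p in dict(jar=(347,305),marker=(350,180),loupe=(152,233),plate=(470,340)).items(): print(n,onz(c,p,15).round())"
```

```text
t 11.7 pos [464.6 311.4 414.3] q [-1.1   0.42  0.24  1.81  0.72  1.63 -2.7 ] w 51.2 gf 58.0 F [ 0.5 -1.2 -4.2]
grasp [504.6 159.9 324.9] rotvec [-9.9  12.26 71.95] dTCP final [-156.1   38.5  258.4] now [-65.7 -68.7 289.1] X [0.96 0.1  0.27] Z [ 0.22 -0.84 -0.5 ]
jar [389.  13.  15.]
marker [658.  -2.  15.]
loupe [553. 425.  15.]
plate [ 307. -248.   15.]
```

>>> {"name": "send_rows", "arguments": {
  "moves": [
    {"delta_pos": [0, 0, 6], "dr": [0, 0, -8.5], "hand": 40},
    {"delta_pos": [0, 0, 6], "dr": [0, 0, -8.5], "hand": 40},
    {"delta_pos": [0, 0, 6], "dr": [0, 0, -8.5], "hand": 40},
    {"delta_pos": [0, 0, 6], "dr": [0, 0, -8.5], "hand": 40},
    {"delta_pos": [0, 0, 6], "dr": [0, 0, -8.5], "hand": 40},
    {"delta_pos": [0, 0, 6], "dr": [0, 0, -8.5], "hand": 40},
    {"delta_pos": [0, 0, 6], "dr": [0, 0, -8.5], "hand": 40},
    {"delta_pos": [0, 0, 6], "dr": [0, 0, -8.5], "hand": 40}
  ]
}}

```text
time_s: 12.55
eef_pos: [474.9, 271.6, 390.7]
ee_rot: [0.478, 0.726, 0.469, -0.155]
contact_force: [0.2, -0.3, -1.3]
grip_width: 51.2
grasp_force: 58.0
```

>>> {"name": "send_rows", "arguments": {
  "moves": [
    {"delta_pos": [0, 0, 6], "dr": [0, 0, -8.5], "hand": 40},
    {"delta_pos": [0, 0, 6], "dr": [0, 0, -8.5], "hand": 40},
    {"delta_pos": [0, 0, 6], "dr": [0, 0, -8.5], "hand": 40},
    {"delta_pos": [0, 0, 6], "dr": [0, 0, -8.5], "hand": 40},
    {"delta_pos": [0, 0, 6], "dr": [0, 0, -8.5], "hand": 40},
    {"delta_pos": [0, 0, 6], "dr": [0, 0, -8.5], "hand": 40},
    {"delta_pos": [0, 0, 6], "dr": [0, 0, -8.5], "hand": 40},
    {"delta_pos": [0, 0, 6], "dr": [0, 0, -8.5], "hand": 40}
  ]
}}

```text
time_s: 13.35
eef_pos: [485.6, 231.3, 367.1]
ee_rot: [0.31, 0.34, 0.795, -0.396]
contact_force: [-0.2, -0.0, -1.7]
grip_width: 51.5
grasp_force: 58.0
```

>>> {"name": "send_rows", "arguments": {
  "moves": [
    {"delta_pos": [0, 0, 6], "dr": [0, 0, -8.5], "hand": 40},
    {"delta_pos": [0, 0, 6], "dr": [0, 0, -8.5], "hand": 40},
    {"delta_pos": [0, 0, 6], "dr": [0, 0, -8.5], "hand": 40},
    {"delta_pos": [0, 0, 6], "dr": [0, 0, -8.5], "hand": 40},
    {"delta_pos": [0, 0, 6], "dr": [0, 0, -8.5], "hand": 40},
    {"delta_pos": [0, 0, 6], "dr": [0, 0, -8.5], "hand": 40},
    {"delta_pos": [0, 0, 6], "dr": [0, 0, -8.5], "hand": 40},
    {"delta_pos": [0, 0, 6], "dr": [0, 0, -8.5], "hand": 40}
  ]
}}

```text
time_s: 14.15
eef_pos: [496.4, 191.0, 343.4]
ee_rot: [0.036, -0.163, 0.849, -0.502]
contact_force: [1.1, 0.2, -1.6]
grip_width: 52.0
grasp_force: 58.0
```

>>> {"name": "send_rows", "arguments": {
  "moves": [
    {"delta_pos": [0, 0, 6], "dr": [0, 0, -8.5], "hand": 40},
    {"delta_pos": [0, 0, 6], "dr": [0, 0, -8.5], "hand": 40},
    {"delta_pos": [0, 0, 6], "dr": [0, 0, -8.5], "hand": 40},
    {"delta_pos": [0, 0, 6], "dr": [0, 0, -8.5], "hand": 40},
    {"delta_pos": [0, 0, 6], "dr": [0, 0, -8.5], "hand": 40},
    {"delta_pos": [0, 0, 6], "dr": [0, 0, -8.5], "hand": 40},
    {"delta_pos": [0, 0, 6], "dr": [0, 0, -8.5], "hand": 40},
    {"delta_pos": [0, 0, 6], "dr": [0, 0, -8.5], "hand": 40}
  ]
}}

```text
time_s: 14.95
eef_pos: [507.1, 150.7, 319.8]
ee_rot: [-0.251, -0.609, 0.613, -0.436]
contact_force: [0.3, -0.3, -1.9]
grip_width: 51.7
grasp_force: 58.0
```

```bash
python3 -c "
from h import *
goM([520,-70,100],mr(75,-76,180))"
```

```text
t 14.95 pos [507.1 150.7 319.8] q [-0.49  0.45 -0.23  2.01  0.99  1.48  1.89] w 51.7 gf 58.0 F [ 0.3 -0.3 -1.9]
grasp [547.6  -0.9 230.7] rotvec [  1.08  14.62 -14.81] dTCP final [-156.1   40.9   86.3] now [-114.1   74.2  122.3] X [-0.13 -0.53  0.84] Z [ 0.22 -0.84 -0.49]
```

>>> {"name": "send_rows", "arguments": {
  "moves": [
    {"delta_pos": [0, 0, 0], "dr": [0.5, 7.3, -7.4], "hand": 40},
    {"delta_pos": [0, 0, 0], "dr": [0.5, 7.3, -7.4], "hand": 40},
    {"delta_pos": [-30, 10, 21], "dr": [0, 0, 0], "hand": 40},
    {"delta_pos": [-40, 10, 21], "dr": [0, 0, 0], "hand": 40},
    {"delta_pos": [-40, 10, 21], "dr": [0, 0, 0], "hand": 40},
    {"delta_pos": [-30, 10, 21], "dr": [0, 0, 0], "hand": 40},
    {"delta_pos": [-16, 0, 0], "dr": [0, 0, 0], "hand": 40},
    {"delta_pos": [0, 0, 0], "dr": [0, 0, 0], "hand": 40}
  ]
}}

```text
time_s: 15.75
eef_pos: [483.3, 112.0, 141.8]
ee_rot: [0.354, 0.623, -0.513, 0.473]
contact_force: [0.9, -0.1, -0.4]
grip_width: 51.3
grasp_force: 58.0
```

```bash
python3 -c "
from h import *
goM([520,-70,45],mr(75,-76,180))"
```

```text
t 15.75 pos [483.3 112.  141.8] q [-0.51  0.8  -0.18  2.09  1.15  1.48  1.71] w 51.3 gf 58.0 F [ 0.9 -0.1 -0.4]
grasp [523.9 -55.1  87.3] rotvec [ 0.4   2.59 -2.74] dTCP final [-45.5   8.4  23.8] now [-43.9  10.4  25.9] X [ 0.03 -0.3   0.95] Z [ 0.22 -0.93 -0.3 ]
```

>>> {"name": "send_rows", "arguments": {
  "moves": [
    {"delta_pos": [0, 0, 0], "dr": [0.2, -5, -1.3], "hand": 40},
    {"delta_pos": [0, 0, 0], "dr": [0.2, -5, -1.3], "hand": 40},
    {"delta_pos": [0, 0, 0], "dr": [0, 0, 0], "hand": 40}
  ]
}}

```text
time_s: 16.05
eef_pos: [484.3, 111.6, 145.4]
ee_rot: [0.314, 0.673, -0.528, 0.411]
contact_force: [-0.5, 0.0, -1.1]
grip_width: 51.9
grasp_force: 58.0
```

```bash
python3 -c "
from h import *
goM([525,-85,46],mr(62,-76,180))"
```

```text
t 16.05 pos [484.3 111.6 145.4] q [-0.45  0.74 -0.23  2.11  1.14  1.35  1.79] w 51.9 gf 58.0 F [-0.5  0.  -1.1]
grasp [524.3 -43.   61.5] rotvec [-0.43 -0.3  -0.48] dTCP final [ 6.4  8.1 43.4] now [ 6.3  8.4 43.4] X [ 0.1  -0.45  0.89] Z [ 0.22 -0.86 -0.46]
```

>>> {"name": "send_rows", "arguments": {
  "moves": [
    {"delta_pos": [6, 4, 20], "dr": [0, 0, 0], "hand": 40},
    {"delta_pos": [0, 4, 23], "dr": [0, 0, 0], "hand": 40},
    {"delta_pos": [-4, 0, 2], "dr": [0, 0, 0], "hand": 40},
    {"delta_pos": [0, 0, 0], "dr": [0, 0, 0], "hand": 40}
  ]
}}

```text
time_s: 16.45
eef_pos: [486.1, 70.8, 124.4]
ee_rot: [0.316, 0.673, -0.527, 0.412]
contact_force: [-0.8, 1.2, -1.9]
grip_width: 51.6
grasp_force: 58.0
```

```bash
python3 - <<'E'
from h import *
goM([525,-85,36],mr(62,-76,180))
c=cam('scene'); p,r,o=tool(); G=p+180.4*r.as_matrix()[:,2]; q=proj(c,G).astype(int); print(q)
f=c['frame']; x,y=max(q[0]-70,0),max(q[1]-70,0); cv2.imwrite('pics/p1.png',cv2.resize(f[y:y+140,x:x+160],None,fx=4,fy=4,interpolation=2)); print(x,y)
E
```

```text
t 16.45 pos [486.1  70.8 124.4] q [-0.41  0.77 -0.2   2.14  1.22  1.3   1.75] w 51.6 gf 58.0 F [-0.8  1.2 -1.9]
grasp [525.9 -84.2  41.1] rotvec [-0.36 -0.51 -0.38] dTCP final [-2.6 -0.1  2.9] now [-2.7 -0.1  2.8] X [ 0.11 -0.45  0.89] Z [ 0.22 -0.86 -0.46]
[263 325]
193 255
```

View pics/p1.png

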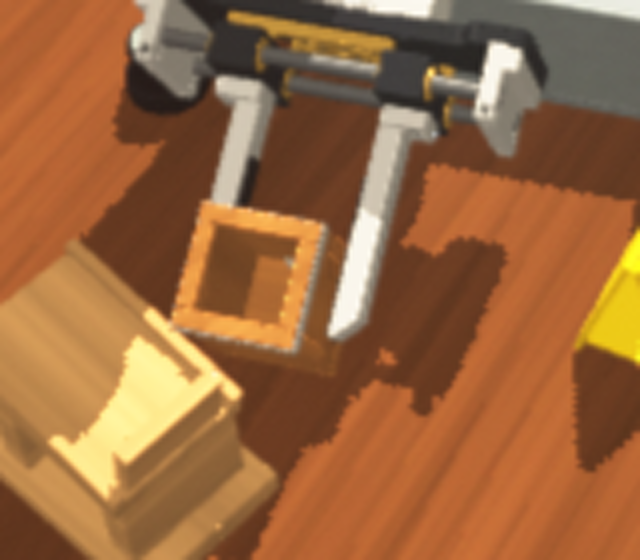

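The pot is empty, mouth up, leaning just above the desk, with the mouth at crop (250,280) and a nub visible near its floor. Lowering to touch.

>>> {"name": "send_rows", "arguments": {
  "moves": [
    {"delta_pos": [-1.8, 0, 0.9], "dr": [0, 0, 0], "hand": 40},
    {"delta_pos": [-1.8, 0, 0.9], "dr": [0, 0, 0], "hand": 40},
    {"delta_pos": [0, 0, 0], "dr": [0, 0, 0], "hand": 40}
  ]
}}

```text
time_s: 16.8
eef_pos: [486.0, 70.8, 120.0]
ee_rot: [0.316, 0.673, -0.527, 0.411]
contact_force: [-0.2, 1.2, -2.2]
grip_width: 51.9
grasp_force: 58.0
```

>>> {"name": "send_rows", "arguments": {
  "moves": [
    {"delta_pos": [-1.3, 0, 0.7], "dr": [0, 0, 0], "hand": 40},
    {"delta_pos": [0, 0, 0], "dr": [0, 0, 0], "hand": 40}
  ]
}}

```text
time_s: 17.0
eef_pos: [486.1, 70.6, 119.0]
ee_rot: [0.316, 0.673, -0.527, 0.412]
contact_force: [-2.2, 4.9, 7.1]
grip_width: 51.8
grasp_force: 58.0
```

```bash
python3 -c "
from h import *
goM([525,-85,36],mr(62,-76,180))"
```

```text
t 17.0 pos [486.1  70.6 119. ] q [-0.41  0.78 -0.2   2.14  1.22  1.29  1.74] w 51.8 gf 58.0 F [-2.2  4.9  7.1]
grasp [526.  -84.3  35.8] rotvec [-0.4  -0.52 -0.38] dTCP final [ 2.  -0.1  0.2] now [ 2.  -0.1  0.3] X [ 0.11 -0.45  0.89] Z [ 0.22 -0.86 -0.46]
```

>>> {"name": "send_rows", "arguments": {
  "moves": [
    {"delta_pos": [0, 0, 0], "dr": [0, 0, 0], "hand": 54},
    {"delta_pos": [0, 0, 0], "dr": [0, 0, 0], "hand": 60},
    {"delta_pos": [0, 0, 0], "dr": [0, 0, 0], "hand": 75},
    {"delta_pos": [0, 0, 0], "dr": [0, 0, 0], "hand": 94},
    {"delta_pos": [0, 0, 0], "dr": [0, 0, 0], "hand": 94},
    {"delta_pos": [0, 0, -30], "dr": [0, 0, 0], "hand": 94},
    {"delta_pos": [0, 0, -40], "dr": [0, 0, 0], "hand": 94},
    {"delta_pos": [40, 0, -20], "dr": [0, 0, 0], "hand": 94}
  ],
  "squeeze": 30
}}

```text
time_s: 17.8
eef_pos: [469.2, 133.4, 194.3]
ee_rot: [0.315, 0.675, -0.525, 0.41]
contact_force: [1.5, 0.2, 0.7]
grip_width: 93.9
grasp_force: 0.0
```

```bash
python3 - <<'E'
from h import *
goM([457,214,200],mr(45,-76,180))
a=cam('scene');b=cam('top')
# pot rim mask: expected rim corners for standing pot at (524.3,-76.3)
h=np.radians(-76);u=np.array([np.cos(h),np.sin(h)]);v=np.array([-u[1],u[0]])
for c,n in ((a,'s'),(b,'t')):
    print(n,[proj(c,[*(np.array([524.3,-76.3])+26*i*u+26*j*v),80]).round(1).tolist() for i,j in((1,1),(1,-1),(-1,-1),(-1,1))])
A=a['frame'][275:375,190:300];B=b['frame'][190:310,330:430]
im=np.zeros((480,800,3),np.uint8);im[:364,:400]=cv2.resize(A,(400,364),interpolation=2);im[:480,400:]=cv2.resize(B,(400,480),interpolation=2)
cv2.imwrite('pics/p2.png',im)
E
```

```text
t 17.8 pos [469.2 133.4 194.3] q [-0.48  0.64 -0.26  2.12  1.07  1.41  1.86] w 93.9 gf 0.0 F [1.5 0.2 0.7]
grasp [509.4 -21.3 110.5] rotvec [ -0.5  -17.32   0.03] dTCP final [ -53.4   -7.7 -241.8] now [  21.    -9.8 -246.7] X [ 0.11 -0.45  0.89] Z [ 0.22 -0.86 -0.46]
s [[272.5, 323.5], [242.7, 317.4], [253.5, 293.9], [282.2, 299.6]]
t [[400.3, 222.9], [407.4, 247.5], [382.9, 254.3], [375.8, 229.6]]
```

View pics/p2.png

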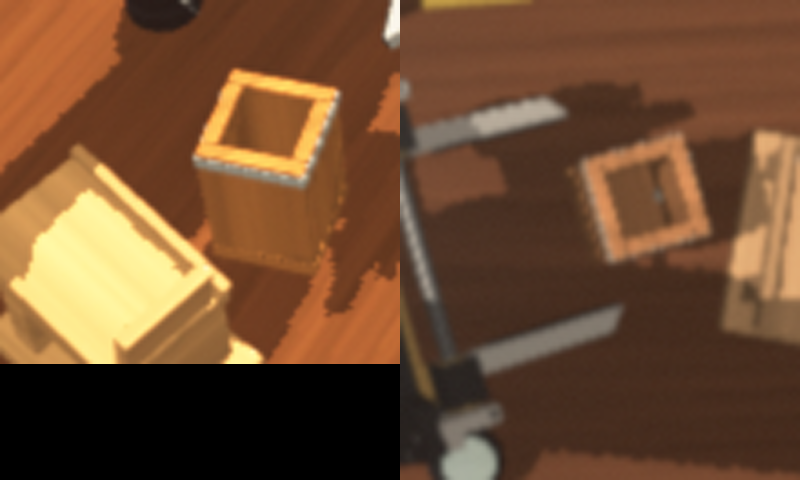

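The pot stands upright and empty: scene corner (254,295), top corner (376,230), within 1–2 px of the predicted spot (524,-76). Now to the tin. The fingers straddle the bar, drag the tin along the bar away from the wall, then take it out.

>>> {"name": "send_rows", "arguments": {
  "moves": [
    {"delta_pos": [40, 0, -21], "dr": [0, 0, 0], "hand": 94},
    {"delta_pos": [40, 0, -21], "dr": [0, -8, 0], "hand": 94},
    {"delta_pos": [40, 0, -21], "dr": [0, -8, 0], "hand": 94},
    {"delta_pos": [0, 0, 0], "dr": [0, -8, 0], "hand": 94},
    {"delta_pos": [0, 0, 0], "dr": [0, -8, 0], "hand": 94},
    {"delta_pos": [0, 0, 0], "dr": [0, -8, 0], "hand": 94},
    {"delta_pos": [0, 0, 0], "dr": [0, -8, 0], "hand": 94},
    {"delta_pos": [0, 0, 0], "dr": [0, -8, 0], "hand": 94}
  ]
}}

```text
time_s: 18.7
eef_pos: [470.7, 123.4, 331.1]
ee_rot: [0.029, 0.786, -0.615, 0.046]
contact_force: [1.8, 1.5, -1.0]
grip_width: 93.8
grasp_force: 0.0
```

```bash
python3 -c "
from h import *
goM([456,156,100],mr(0,13.8,180))
goM([456,156,100],mr(0,13.8,0))"
```

```text
t 18.7 pos [470.7 123.4 331.1] q [-0.    0.24 -0.48  2.07  0.28  0.89  2.73] w 93.8 gf 0.0 F [ 1.8  1.5 -1. ]
grasp [477.3 105.  151.8] rotvec [  4.36  -5.35 -89.79] dTCP final [ -6.5 -35.2  50.7] now [-40.4   6.9  46.6] X [ 0.24 -0.97  0.11] Z [ 0.04 -0.1  -0.99]
t 18.7 pos [470.7 123.4 331.1] q [-0.    0.24 -0.48  2.07  0.28  0.89  2.73] w 93.8 gf 0.0 F [ 1.8  1.5 -1. ]
grasp [477.3 105.  151.8] rotvec [-5.36 -4.36 90.02] dTCP final [ 6.5 35.2 50.7] now [-40.4   6.9  46.6] X [ 0.24 -0.97  0.11] Z [ 0.04 -0.1  -0.99]
```

>>> {"name": "send_rows", "arguments": {
  "moves": [
    {"delta_pos": [0, 0, 0], "dr": [-0.5, -0.4, 8.3], "hand": 94},
    {"delta_pos": [0, 0, 0], "dr": [-0.5, -0.4, 8.3], "hand": 94},
    {"delta_pos": [0, 0, 0], "dr": [-0.5, -0.4, 8.3], "hand": 94},
    {"delta_pos": [0, 0, 0], "dr": [-0.5, -0.4, 8.3], "hand": 94},
    {"delta_pos": [0, 0, 0], "dr": [-0.5, -0.4, 8.3], "hand": 94},
    {"delta_pos": [0, 0, 0], "dr": [-0.5, -0.4, 8.3], "hand": 94},
    {"delta_pos": [0, 0, 0], "dr": [-0.5, -0.4, 8.3], "hand": 94},
    {"delta_pos": [0, 0, 0], "dr": [-0.5, -0.4, 8.3], "hand": 94}
  ]
}}

```text
time_s: 19.5
eef_pos: [470.5, 123.1, 330.5]
ee_rot: [-0.01, -0.319, 0.948, -0.015]
contact_force: [-0.6, -0.1, -0.1]
grip_width: 94.0
grasp_force: 0.0
```

>>> {"name": "send_rows", "arguments": {
  "moves": [
    {"delta_pos": [0, 0, 0], "dr": [-0.5, -0.4, 8.3], "hand": 94},
    {"delta_pos": [0, 0, 0], "dr": [-0.5, -0.4, 8.3], "hand": 94},
    {"delta_pos": [4, 17, 0], "dr": [0, 0, 7], "hand": 94},
    {"delta_pos": [4, 17, 0], "dr": [0, 0, 0], "hand": 94},
    {"delta_pos": [0, 0, 0], "dr": [0, 0, 0], "hand": 94}
  ]
}}

```text
time_s: 20.0
eef_pos: [451.9, 154.7, 330.3]
ee_rot: [-0.004, -0.123, 0.992, -0.006]
contact_force: [0.0, -0.5, 0.1]
grip_width: 94.2
grasp_force: 0.0
```

```bash
python3 -c "
from h import *
goM([456,156,30],mr(0,13.8,0))"
```

```text
t 20.0 pos [451.9 154.7 330.3] q [-0.21  0.21 -0.29  2.09  0.09  0.86  1.26] w 94.2 gf 0.0 F [ 0.  -0.5  0.1]
grasp [450.8 152.3 150. ] rotvec [-0.68 -0.53  0.32] dTCP final [ -4.3   0.2 119.9] now [ -5.4   1.6 119.9] X [-0.97 -0.24  0.01] Z [-0.01 -0.01 -1.  ]
```

>>> {"name": "send_rows", "arguments": {
  "moves": [
    {"delta_pos": [-5, 0, 30], "dr": [-0.7, -0.5, 0.3], "hand": 94},
    {"delta_pos": [0, 0, 40], "dr": [0, 0, 0], "hand": 94},
    {"delta_pos": [0, 0, 30], "dr": [0, 0, 0], "hand": 94},
    {"delta_pos": [0, 0, 18], "dr": [0, 0, 0], "hand": 94},
    {"delta_pos": [0, 0, 0], "dr": [0, 0, 0], "hand": 94}
  ],
  "squeeze": 12
}}

```text
time_s: 20.5
eef_pos: [456.9, 153.2, 210.3]
ee_rot: [-0.002, -0.119, 0.993, -0.001]
contact_force: [0.1, 0.4, 0.4]
grip_width: 93.7
grasp_force: 0.0
```

```bash
python3 -c "
from h import *
goM([456,156,30],mr(0,13.8,0))"
```

```text
t 20.5 pos [456.9 153.2 210.3] q [-0.24  0.41 -0.25  2.17  0.18  0.59  1.18] w 93.7 gf 0.0 F [0.1 0.4 0.4]
grasp [456.2 153.   29.9] rotvec [-0.03 -0.25 -0.09] dTCP final [ 0.2  2.9 -0.1] now [ 0.2  2.9 -0.1] X [-0.97 -0.24  0.  ] Z [-0. -0. -1.]
```

>>> {"name": "send_rows", "arguments": {
  "moves": [
    {"delta_pos": [0, 2, 0], "dr": [0, 0, 0], "hand": 60},
    {"delta_pos": [0, 0, 0], "dr": [0, 0, 0], "hand": 40},
    {"delta_pos": [0, 0, 0], "dr": [0, 0, 0], "hand": 20},
    {"delta_pos": [0, 0, 0], "dr": [0, 0, 0], "hand": 20},
    {"delta_pos": [0, 0, 0], "dr": [0, 0, 0], "hand": 20},
    {"delta_pos": [0, 0, 0], "dr": [0, 0, 0], "hand": 20}
  ]
}}

```text
time_s: 21.1
eef_pos: [457.1, 156.2, 212.8]
ee_rot: [0.0, -0.119, 0.993, 0.0]
contact_force: [1.2, 1.1, -0.2]
grip_width: 49.2
grasp_force: 0.0
```

>>> {"name": "send_rows", "arguments": {
  "moves": [
    {"delta_pos": [-10, 0, 0], "dr": [0, 0, 0], "hand": 20},
    {"delta_pos": [-15, 0, 0], "dr": [0, 0, 0], "hand": 20},
    {"delta_pos": [-15, 0, 0], "dr": [0, 0, 0], "hand": 20},
    {"delta_pos": [-15, 0, 0], "dr": [0, 0, 0], "hand": 20},
    {"delta_pos": [-5, 0, 0], "dr": [0, 0, 0], "hand": 20},
    {"delta_pos": [0, 0, 0], "dr": [0, 0, 0], "hand": 20}
  ]
}}

```text
time_s: 21.7
eef_pos: [515.9, 170.5, 212.3]
ee_rot: [-0.0, -0.119, 0.993, 0.0]
contact_force: [-1.4, -0.4, -0.6]
grip_width: 20.0
grasp_force: 0.0
```

```bash
python3 - <<'E'
from h import *
goM([456,156,30],mr(0,13.8,0))
E
```

```text
t 21.7 pos [515.9 170.5 212.3] q [-0.24  0.48 -0.24  2.04  0.18  0.65  1.21] w 20.0 gf 0.0 F [-1.4 -0.4 -0.6]
grasp [515.8 170.6  31.9] rotvec [ 0.02  0.   -0.1 ] dTCP final [61.6  0.2  1.9] now [61.6  0.1  1.9] X [-0.97 -0.24 -0.  ] Z [-0.  0. -1.]
```

>>> {"name": "send_rows", "arguments": {
  "moves": [
    {"delta_pos": [0, 0, 0], "dr": [0, 0, 0], "hand": 64},
    {"delta_pos": [0, 0, 0], "dr": [0, 0, 0], "hand": 64},
    {"delta_pos": [0, 0, 0], "dr": [0, 0, 0], "hand": 64},
    {"delta_pos": [0, 0, 0], "dr": [0, 0, 0], "hand": 64},
    {"delta_pos": [20, 0, 0], "dr": [0, 0, 0], "hand": 64},
    {"delta_pos": [20, 0, 0], "dr": [0, 0, 0], "hand": 64},
    {"delta_pos": [20, 0, 2], "dr": [0, 0, 0], "hand": 64},
    {"delta_pos": [0, 0, 0], "dr": [0, 0, 0], "hand": 20}
  ],
  "squeeze": 20
}}

```text
time_s: 22.5
eef_pos: [454.9, 155.5, 210.3]
ee_rot: [-0.001, -0.12, 0.993, -0.0]
contact_force: [-0.0, 0.2, 1.0]
grip_width: 59.4
grasp_force: 0.0
```

>>> {"name": "send_rows", "arguments": {
  "moves": [
    {"delta_pos": [0, 0, 0], "dr": [0, 0, 0], "hand": 20},
    {"delta_pos": [0, 0, 0], "dr": [0, 0, 0], "hand": 20},
    {"delta_pos": [0, 0, 0], "dr": [0, 0, 0], "hand": 20},
    {"delta_pos": [0, 0, 0], "dr": [0, 0, 0], "hand": 20},
    {"delta_pos": [0, 0, 0], "dr": [0, 0, 0], "hand": 20}
  ]
}}

```text
time_s: 23.0
eef_pos: [457.3, 156.2, 210.5]
ee_rot: [0.0, -0.119, 0.993, 0.0]
contact_force: [0.9, 0.5, 1.4]
grip_width: 29.6
grasp_force: 19.9
```

```bash
python3 - <<'E'
from h import *
goM([456,156,30],mr(0,13.8,0))
E
```

```text
t 23.0 pos [457.3 156.2 210.5] q [-0.25  0.41 -0.25  2.17  0.18  0.58  1.18] w 29.6 gf 19.9 F [0.9 0.5 1.4]
grasp [457.4 156.3  30.1] rotvec [ 0.02  0.02 -0.1 ] dTCP final [1.3 0.1 0.1] now [1.3 0.1 0.1] X [-0.97 -0.24 -0.  ] Z [ 0.  0. -1.]
```

Tin gripped (29.6 mm). Drag it along the bar to mid-box, towards the left side.

>>> {"name": "send_rows", "arguments": {
  "moves": [
    {"delta_pos": [-8, 0, 0], "dr": [0, 0, 0], "hand": 20},
    {"delta_pos": [-15, 2, 0], "dr": [0, 0, 0], "hand": 20},
    {"delta_pos": [-15, 3, 0], "dr": [0, 0, 0], "hand": 20},
    {"delta_pos": [-12, 3, 0], "dr": [0, 0, 0], "hand": 20},
    {"delta_pos": [-5, 1, 0], "dr": [0, 0, 0], "hand": 20},
    {"delta_pos": [0, 0, 0], "dr": [0, 0, 0], "hand": 20}
  ]
}}

```text
time_s: 23.6
eef_pos: [508.7, 178.3, 210.5]
ee_rot: [0.0, -0.119, 0.993, 0.0]
contact_force: [1.2, 1.3, 1.5]
grip_width: 29.7
grasp_force: 20.0
```

```bash
python3 - <<'E'
from h import *
goM([456,156,30],mr(0,13.8,0))
E
```

```text
t 23.6 pos [508.7 178.3 210.5] q [-0.26  0.48 -0.24  2.05  0.19  0.64  1.18] w 29.7 gf 20.0 F [1.2 1.3 1.5]
grasp [508.8 178.4  30.1] rotvec [ 0.02  0.01 -0.08] dTCP final [56.5 -9.1  0.1] now [56.5 -9.2  0. ] X [-0.97 -0.24 -0.  ] Z [ 0.  0. -1.]
```

>>> {"name": "send_rows", "arguments": {
  "moves": [
    {"delta_pos": [0, 0, 0], "dr": [0, 0, 0], "hand": 70},
    {"delta_pos": [0, 0, 0], "dr": [0, 0, 0], "hand": 70},
    {"delta_pos": [0, -3, 0], "dr": [0, 0, 0], "hand": 70},
    {"delta_pos": [0, 0, -45], "dr": [0, 0, 0], "hand": 70},
    {"delta_pos": [0, 0, -45], "dr": [0, 0, 0], "hand": 70},
    {"delta_pos": [0, 0, -25], "dr": [0, 0, 8.3], "hand": 70},
    {"delta_pos": [0, 0, 0], "dr": [0, 0, 8.3], "hand": 70},
    {"delta_pos": [0, 0, 0], "dr": [0, 0, 8.3], "hand": 70}
  ]
}}

```text
time_s: 24.4
eef_pos: [509.1, 174.6, 326.6]
ee_rot: [0.001, 0.101, 0.995, 0.0]
contact_force: [0.1, 0.5, -0.0]
grip_width: 70.1
grasp_force: 0.0
```

>>> {"name": "send_rows", "arguments": {
  "moves": [
    {"delta_pos": [0, 0, 0], "dr": [0, 0, 8.3], "hand": 70},
    {"delta_pos": [0, 0, 0], "dr": [0, 0, 8.3], "hand": 70},
    {"delta_pos": [0, 0, 0], "dr": [0, 0, 8.3], "hand": 70},
    {"delta_pos": [0, 0, 0], "dr": [0, 0, 8.3], "hand": 70},
    {"delta_pos": [0, 0, 0], "dr": [0, 0, 8.3], "hand": 70},
    {"delta_pos": [0, 0, 0], "dr": [0, 0, 8.3], "hand": 70},
    {"delta_pos": [0, 0, 0], "dr": [0, 0, 8.3], "hand": 70},
    {"delta_pos": [15, 0, 0], "dr": [0, -8, 0], "hand": 70}
  ]
}}

```text
time_s: 25.2
eef_pos: [504.6, 185.7, 325.6]
ee_rot: [0.057, 0.572, 0.817, -0.04]
contact_force: [-1.0, -1.3, -0.7]
grip_width: 70.3
grasp_force: 0.0
```

>>> {"name": "send_rows", "arguments": {
  "moves": [
    {"delta_pos": [25, 0, 0], "dr": [0, -8, 0], "hand": 70},
    {"delta_pos": [30, 0, 0], "dr": [0, -8, 0], "hand": 70},
    {"delta_pos": [0, 0, 0], "dr": [0, 0, 0], "hand": 70}
  ]
}}

```text
time_s: 25.5
eef_pos: [482.2, 244.4, 312.5]
ee_rot: [0.173, 0.552, 0.807, -0.119]
contact_force: [-0.3, -0.4, 0.5]
grip_width: 69.9
grasp_force: 0.0
```

```bash
python3 - <<'E'
from h import *
ex=np.array([.971,.2385]);ey=np.array([-.2385,.971])
g=np.array([514.2,174.2])-7*ex+9*ey
goM([*g,28],mr(25,-76.2,0)); print(g)
E
```

```text
t 25.5 pos [482.2 244.4 312.5] q [-0.76  0.35  0.07  1.98  0.45  1.   -0.61] w 69.9 gf 0.0 F [-0.3 -0.4  0.5]
grasp [508.9 175.4 147.9] rotvec [ 3.04 -0.78  6.75] dTCP final [ 59.7   7.3 105.6] now [ 57.3   8.5 106.9] X [-0.33  0.85 -0.41] Z [ 0.15 -0.38 -0.91]
[505.2565 181.2695]
```

>>> {"name": "send_rows", "arguments": {
  "moves": [
    {"delta_pos": [30, 4, 0], "dr": [1.5, -0.4, 3.4], "hand": 70},
    {"delta_pos": [30, 4, 0], "dr": [1.5, -0.4, 3.4], "hand": 70},
    {"delta_pos": [0, 0, 20], "dr": [0, 0, 0], "hand": 70},
    {"delta_pos": [0, 0, 0], "dr": [0, 0, 0], "hand": 70}
  ]
}}

```text
time_s: 25.9
eef_pos: [476.3, 284.2, 269.2]
ee_rot: [0.168, 0.606, 0.766, -0.134]
contact_force: [-0.7, -0.4, 0.4]
grip_width: 70.1
grasp_force: 0.0
```

```bash
python3 - <<'E'
from h import *
goM([505.3,181.3,28],mr(25,-76.2,0))
E
```

```text
t 25.9 pos [476.3 284.2 269.2] q [-0.82  0.45  0.07  1.95  0.41  1.01 -0.79] w 70.1 gf 0.0 F [-0.7 -0.4  0.4]
grasp [493.3 210.3 105.5] rotvec [-0.34 -0.15 -0.43] dTCP final [ 5.1  3.6 83.3] now [ 4.9  4.1 83.3] X [-0.21  0.88 -0.42] Z [ 0.09 -0.41 -0.91]
```

>>> {"name": "send_rows", "arguments": {
  "moves": [
    {"delta_pos": [5, 4, 20], "dr": [-0.3, -0.1, -0.4], "hand": 70},
    {"delta_pos": [0, 0, 25], "dr": [0, 0, 0], "hand": 70},
    {"delta_pos": [0, 0, 23], "dr": [0, 0, 0], "hand": 70},
    {"delta_pos": [0, 0, 14], "dr": [0, 0, 0], "hand": 70},
    {"delta_pos": [0, 0, 0], "dr": [0, 0, 0], "hand": 70}
  ]
}}

```text
time_s: 26.4
eef_pos: [487.9, 255.7, 193.9]
ee_rot: [0.17, 0.603, 0.768, -0.133]
contact_force: [-0.6, -0.9, -0.1]
grip_width: 70.1
grasp_force: 0.0
```

```bash
python3 - <<'E'
from h import *
goM([505.3,181.3,28],mr(25,-76.2,0))
E
```

```text
t 26.4 pos [487.9 255.7 193.9] q [-0.79  0.56  0.09  2.    0.46  0.84 -0.82] w 70.1 gf 0.0 F [-0.6 -0.9 -0.1]
grasp [506.1 181.8  30.3] rotvec [ 0.01 -0.05 -0.15] dTCP final [ 0.8 -0.9  2.3] now [ 0.8 -0.9  2.3] X [-0.21  0.88 -0.42] Z [ 0.1  -0.41 -0.91]
```

>>> {"name": "send_rows", "arguments": {
  "moves": [
    {"delta_pos": [0, 0, 2], "dr": [0, 0, 0], "hand": 20},
    {"delta_pos": [0, 0, 0], "dr": [0, 0, 0], "hand": 20},
    {"delta_pos": [0, 0, 0], "dr": [0, 0, 0], "hand": 20},
    {"delta_pos": [0, 0, 0], "dr": [0, 0, 0], "hand": 20},
    {"delta_pos": [0, 0, 0], "dr": [0, 0, 0], "hand": 20},
    {"delta_pos": [0, 0, 0], "dr": [0, 0, 0], "hand": 20}
  ],
  "squeeze": 20
}}

```text
time_s: 27.0
eef_pos: [488.0, 256.6, 193.0]
ee_rot: [0.171, 0.603, 0.768, -0.132]
contact_force: [-1.4, 0.6, 3.3]
grip_width: 30.0
grasp_force: 20.1
```

>>> {"name": "send_rows", "arguments": {
  "moves": [
    {"delta_pos": [9, 0, -4.2], "dr": [0, 0, 0], "hand": 20},
    {"delta_pos": [12, 0, -5.6], "dr": [0, 0, 0], "hand": 20},
    {"delta_pos": [9, 0, -4.2], "dr": [0, 0, 0], "hand": 20},
    {"delta_pos": [5, 0, -2.3], "dr": [0, 0, 0], "hand": 20},
    {"delta_pos": [0, 0, 0], "dr": [0, 0, 0], "hand": 20}
  ]
}}

```text
time_s: 27.5
eef_pos: [478.4, 295.9, 193.0]
ee_rot: [0.17, 0.602, 0.769, -0.131]
contact_force: [-2.5, 2.7, 10.1]
grip_width: 29.8
grasp_force: 20.1
```

```bash
python3 - <<'E'
from h import *
goM([505.3,181.3,28],mr(0,-76.2,0))
E
```

```text
t 27.5 pos [478.4 295.9 193. ] q [-0.83  0.58  0.07  1.96  0.44  0.88 -0.86] w 29.8 gf 20.1 F [-2.5  2.7 10.1]
grasp [497.1 222.4  29.3] rotvec [2.100e-01 2.485e+01 2.000e-02] dTCP final [-117.7   -1.2  -15.4] now [-113.3   -1.3   35.5] X [-0.22  0.88 -0.42] Z [ 0.1  -0.41 -0.91]
```

>>> {"name": "send_rows", "arguments": {
  "moves": [
    {"delta_pos": [0, 0, 0], "dr": [0, 0, 0], "hand": 80},
    {"delta_pos": [0, 0, 0], "dr": [0, 0, 0], "hand": 80},
    {"delta_pos": [0, 0, 0], "dr": [0, 0, 0], "hand": 80},
    {"delta_pos": [0, 0, -40], "dr": [0, 0, 0], "hand": 80},
    {"delta_pos": [0, 0, -45], "dr": [0, 0, 0], "hand": 80},
    {"delta_pos": [0, 0, -45], "dr": [0, 0, 0], "hand": 80}
  ]
}}

```text
time_s: 28.1
eef_pos: [465.1, 347.4, 312.0]
ee_rot: [0.17, 0.603, 0.768, -0.132]
contact_force: [1.1, -0.4, 0.2]
grip_width: 74.3
grasp_force: 0.0
```

```bash
cat >> h.py <<'E'
def plan(grasp,M,n,p=None,r=None):
    p0,r0,_=tool(); p=p0 if p is None else p; r=r0 if r is None else r
    M=R.from_matrix(M); tgt=np.array(grasp)-manip.hold_point_z*M.as_matrix()[:,2]
    rv=(r.inv()*M).as_rotvec()/n; d=(tgt-p)/n
    print('rv',np.degrees(rv).round(1)); 
    for i in range(n): print((r*R.from_rotvec(rv*i)).inv().apply(d).round().astype(int).tolist(),end=' ')
    print()
E
python3 - <<'E'
from h import *
goM([524.3,-76.3,150],mr(0,13.8,0)); plan([524.3,-76.3,150],mr(0,13.8,0),12)
E
```

```text
t 28.1 pos [465.1 347.4 312. ] q [-0.89  0.44  0.04  1.85  0.37  1.14 -0.81] w 74.3 gf 0.0 F [ 1.1 -0.4  0.2]
grasp [483.5 273.7 148.3] rotvec [-19.44  19.62 -88.53] dTCP final [  43.5 -425.6  -18.4] now [-393.9  -43.1  162.4] X [-0.21  0.88 -0.42] Z [ 0.1  -0.41 -0.91]
rv [-1.6  1.6 -7.4]
[-33, -4, 14] [-32, -8, 12] [-31, -13, 11] [-30, -17, 10] [-28, -21, 9] [-25, -24, 7] [-22, -28, 6] [-18, -30, 4] [-14, -33, 3] [-10, -34, 2] [-6, -35, 1] [-1, -36, -1]
```

>>> {"name": "send_rows", "arguments": {
  "moves": [
    {"delta_pos": [-33, -4, 14], "dr": [-1.6, 1.6, -7.4], "hand": 64},
    {"delta_pos": [-32, -8, 12], "dr": [-1.6, 1.6, -7.4], "hand": 64},
    {"delta_pos": [-31, -13, 11], "dr": [-1.6, 1.6, -7.4], "hand": 64},
    {"delta_pos": [-30, -17, 10], "dr": [-1.6, 1.6, -7.4], "hand": 64},
    {"delta_pos": [-28, -21, 9], "dr": [-1.6, 1.6, -7.4], "hand": 64},
    {"delta_pos": [-25, -24, 7], "dr": [-1.6, 1.6, -7.4], "hand": 64},
    {"delta_pos": [-22, -28, 6], "dr": [-1.6, 1.6, -7.4], "hand": 64},
    {"delta_pos": [-18, -30, 4], "dr": [-1.6, 1.6, -7.4], "hand": 64}
  ]
}}

```text
time_s: 28.9
eef_pos: [501.7, 77.1, 323.2]
ee_rot: [0.068, 0.159, 0.983, -0.055]
contact_force: [-0.8, -0.5, 0.0]
grip_width: 64.1
grasp_force: 0.0
```

>>> {"name": "send_rows", "arguments": {
  "moves": [
    {"delta_pos": [-14, -33, 3], "dr": [-1.6, 1.6, -7.4], "hand": 64},
    {"delta_pos": [-10, -34, 2], "dr": [-1.6, 1.6, -7.4], "hand": 64},
    {"delta_pos": [-6, -35, 1], "dr": [-1.6, 1.6, -7.4], "hand": 64},
    {"delta_pos": [-1, -36, -1], "dr": [-1.6, 1.6, -7.4], "hand": 64},
    {"delta_pos": [0, 0, 0], "dr": [0, 0, 0], "hand": 64}
  ]
}}

```text
time_s: 29.4
eef_pos: [509.2, -46.2, 330.9]
ee_rot: [0.014, -0.057, 0.998, -0.017]
contact_force: [0.9, -0.7, -0.4]
grip_width: 64.1
grasp_force: 0.0
```

```bash
python3 - <<'E'
from h import *
goM([524.3,-76.3,84],mr(0,13.8,0))
E
```

```text
t 29.4 pos [509.2 -46.2 330.9] q [ 0.03  0.24 -0.09  2.05  0.08  0.82  1.58] w 64.1 gf 0.0 F [ 0.9 -0.7 -0.4]
grasp [514.8 -52.  150.6] rotvec [-2.13  1.41 -7.27] dTCP final [ -7.4 -32.9  66.5] now [ -9.7 -29.3  67.8] X [-0.99 -0.11 -0.03] Z [ 0.03 -0.03 -1.  ]
```

>>> {"name": "send_rows", "arguments": {
  "moves": [
    {"delta_pos": [-9, -29, 0], "dr": [-2.1, 1.4, -7.3], "hand": 64},
    {"delta_pos": [0, 0, 0], "dr": [0, 0, 0], "hand": 64}
  ],
  "squeeze": 15
}}

```text
time_s: 29.6
eef_pos: [522.0, -71.2, 332.0]
ee_rot: [0.001, -0.119, 0.993, -0.001]
contact_force: [0.3, 0.6, 0.1]
grip_width: 63.7
grasp_force: 0.0
```

```bash
python3 - <<'E'
from h import *
goM([524.3,-76.3,84],mr(0,13.8,0))
E
```

```text
t 29.6 pos [522.  -71.2 332. ] q [ 0.1   0.27 -0.1   2.    0.04  0.87  1.79] w 63.7 gf 0.0 F [0.3 0.6 0.1]
grasp [522.3 -71.3 151.6] rotvec [-0.09  0.1  -0.09] dTCP final [-1.  -5.6 67.6] now [-0.9 -5.5 67.6] X [-0.97 -0.24 -0.  ] Z [ 0. -0. -1.]
```

>>> {"name": "send_rows", "arguments": {
  "moves": [
    {"delta_pos": [-1, -5.5, 0], "dr": [0, 0, 0], "hand": 64},
    {"delta_pos": [0, 0, 34], "dr": [0, 0, 0], "hand": 64},
    {"delta_pos": [0, 0, 34], "dr": [0, 0, 0], "hand": 64},
    {"delta_pos": [0, 0, 0], "dr": [0, 0, 0], "hand": 64},
    {"delta_pos": [0, 0, 0], "dr": [0, 0, 0], "hand": 45},
    {"delta_pos": [0, 0, 0], "dr": [0, 0, 0], "hand": 45},
    {"delta_pos": [0, 0, 0], "dr": [0, 0, 0], "hand": 45}
  ]
}}

```text
time_s: 30.3
eef_pos: [524.0, -73.7, 265.4]
ee_rot: [0.002, -0.118, 0.993, -0.001]
contact_force: [0.0, 0.6, 0.5]
grip_width: 52.1
grasp_force: 14.9
```

```bash
python3 - <<'E'
from h import *
goM([524.3,-76.3,84],mr(0,13.8,0))
E
```

```text
t 30.3 pos [524.  -73.7 265.4] q [ 0.1   0.37 -0.1   2.05  0.06  0.72  1.77] w 52.1 gf 14.9 F [0.  0.6 0.5]
grasp [524.7 -74.   85. ] rotvec [-0.14  0.22 -0.26] dTCP final [ 0.3 -2.6  1. ] now [ 0.3 -2.6  1. ] X [-0.97 -0.23 -0.  ] Z [ 0. -0. -1.]
```

>>> {"name": "send_rows", "arguments": {
  "moves": [
    {"delta_pos": [0, 0, 0], "dr": [0, 0, 0], "hand": 66},
    {"delta_pos": [0, 0, 0], "dr": [0, 0, 0], "hand": 66},
    {"delta_pos": [0, 0, -40], "dr": [0, 0, 0], "hand": 66},
    {"delta_pos": [0, 0, -30], "dr": [0, 0, 0], "hand": 60},
    {"delta_pos": [-7, 41, 0], "dr": [0, 0, 0], "hand": 56},
    {"delta_pos": [-7, 48, 0], "dr": [0, 0, 0], "hand": 50},
    {"delta_pos": [-7, 48, 0], "dr": [0, 0, 0], "hand": 50},
    {"delta_pos": [-7, 48, 0], "dr": [0, 0, 0], "hand": 50}
  ]
}}

```text
time_s: 31.1
eef_pos: [506.7, 114.3, 334.2]
ee_rot: [0.001, -0.118, 0.993, -0.001]
contact_force: [1.0, 0.2, -1.0]
grip_width: 49.8
grasp_force: 0.0
```

>>> {"name": "send_rows", "arguments": {
  "moves": [
    {"delta_pos": [-7, 48, 0], "dr": [0, 0, 0], "hand": 50},
    {"delta_pos": [-7, 40, 0], "dr": [0, 0, 0], "hand": 50},
    {"delta_pos": [-3, 20, 0], "dr": [0, 0, 0], "hand": 50},
    {"delta_pos": [0, 0, 0], "dr": [0, 0, 0], "hand": 50}
  ]
}}

```text
time_s: 31.5
eef_pos: [497.7, 224.9, 333.7]
ee_rot: [0.001, -0.12, 0.993, -0.0]
contact_force: [-0.2, -0.8, -0.1]
grip_width: 50.1
grasp_force: 0.0
```

```bash
python3 - <<'E'
from h import *
goM([497.9,218.6,46],mr(0,13.8,0))
E
```

```text
t 31.5 pos [497.7 224.9 333.7] q [-0.33  0.31 -0.25  1.95  0.1   0.89  1.18] w 50.1 gf 0.0 F [-0.2 -0.8 -0.1]
grasp [498.1 224.9 153.3] rotvec [-0.03  0.12  0.01] dTCP final [  1.3  -6.2 107.3] now [  1.5  -6.1 107.3] X [-0.97 -0.24 -0.  ] Z [ 0.  0. -1.]
```

>>> {"name": "send_rows", "arguments": {
  "moves": [
    {"delta_pos": [1, -6, 0], "dr": [0, 0.1, 0], "hand": 50},
    {"delta_pos": [0, 0, 40], "dr": [0, 0, 0], "hand": 50},
    {"delta_pos": [0, 0, 40], "dr": [0, 0, 0], "hand": 50},
    {"delta_pos": [0, 0, 27], "dr": [0, 0, 0], "hand": 50},
    {"delta_pos": [0, 0, 0], "dr": [0, 0, 0], "hand": 50},
    {"delta_pos": [0, 0, 0], "dr": [0, 0, 0], "hand": 20},
    {"delta_pos": [0, 0, 0], "dr": [0, 0, 0], "hand": 20},
    {"delta_pos": [0, 0, 0], "dr": [0, 0, 0], "hand": 20}
  ],
  "squeeze": 25
}}

```text
time_s: 32.3
eef_pos: [499.4, 214.3, 227.0]
ee_rot: [0.0, -0.117, 0.993, -0.001]
contact_force: [0.2, -0.0, -0.3]
grip_width: 29.7
grasp_force: 25.4
```

```bash
python3 - <<'E'
from h import *
goM([497.9,218.6,46],mr(0,13.8,0)); p,r,_=tool();G=p+180.4*r.as_matrix()[:,2];print(G[:2]@[.971,.2385])
E
```

```text
t 32.3 pos [499.4 214.3 227. ] q [-0.34  0.45 -0.22  2.03  0.16  0.67  1.14] w 29.7 gf 25.4 F [ 0.2 -0.  -0.3]
grasp [499.6 214.   46.6] rotvec [-0.12  0.04 -0.33] dTCP final [0.4 4.5 0.6] now [0.4 4.5 0.6] X [-0.97 -0.23 -0.  ] Z [ 0. -0. -1.]
536.1039632354968
```

>>> {"name": "send_rows", "arguments": {
  "moves": [
    {"delta_pos": [0, 0, -34], "dr": [0, 0, 0], "hand": 20},
    {"delta_pos": [0, 0, -40], "dr": [0, 0, 0], "hand": 20},
    {"delta_pos": [0, 0, -40], "dr": [0, 0, 0], "hand": 20},
    {"delta_pos": [6, -35, 0], "dr": [0, 0, 0], "hand": 20},
    {"delta_pos": [7, -46, 0], "dr": [0, 0, 0], "hand": 20},
    {"delta_pos": [7, -48, 0], "dr": [0, 0, 0], "hand": 20},
    {"delta_pos": [7, -48, 0], "dr": [0, 0, 0], "hand": 20},
    {"delta_pos": [7, -48, 0], "dr": [0, 0, 0], "hand": 20}
  ]
}}

```text
time_s: 33.1
eef_pos: [518.2, -13.7, 341.6]
ee_rot: [0.001, -0.118, 0.993, -0.001]
contact_force: [1.4, -0.1, -0.2]
grip_width: 29.9
grasp_force: 25.0
```

>>> {"name": "send_rows", "arguments": {
  "moves": [
    {"delta_pos": [7, -40, 0], "dr": [0, 0, 0], "hand": 20},
    {"delta_pos": [4, -20, 0], "dr": [0, 0, 0], "hand": 20},
    {"delta_pos": [0, 0, 0], "dr": [0, 0, 0], "hand": 20},
    {"delta_pos": [0, 0, 0], "dr": [0, 0, 0], "hand": 20}
  ]
}}

```text
time_s: 33.5
eef_pos: [521.7, -72.4, 341.3]
ee_rot: [0.0, -0.117, 0.993, -0.001]
contact_force: [-0.1, 0.9, -0.8]
grip_width: 29.5
grasp_force: 25.0
```

```bash
python3 - <<'E'
from h import *
goM([523.9,-74.2,126],mr(0,13.8,0))
E
```

```text
t 33.5 pos [521.7 -72.4 341.3] q [ 0.1   0.26 -0.1   2.    0.04  0.89  1.79] w 29.5 gf 25.0 F [-0.1  0.9 -0.8]
grasp [521.9 -72.7 160.9] rotvec [-0.1   0.02 -0.32] dTCP final [-1.7 -2.2 34.9] now [-1.7 -2.2 34.9] X [-0.97 -0.23 -0.  ] Z [ 0. -0. -1.]
```

>>> {"name": "send_rows", "arguments": {
  "moves": [
    {"delta_pos": [-1.7, -2.2, 15], "dr": [0, 0, -0.3], "hand": 20},
    {"delta_pos": [0, 0, 18], "dr": [0, 0, 0], "hand": 20},
    {"delta_pos": [0, 0, 0], "dr": [0, 0, 0], "hand": 20},
    {"delta_pos": [0, 0, 0], "dr": [0, 0, 0], "hand": 20}
  ]
}}

```text
time_s: 33.9
eef_pos: [524.2, -73.0, 308.3]
ee_rot: [-0.0, -0.121, 0.993, -0.001]
contact_force: [-0.6, -0.3, -0.1]
grip_width: 29.8
grasp_force: 25.0
```

```bash
python3 - <<'E'
from h import *
goM([523.9,-74.2,126],mr(0,13.8,0))
E
```

```text
t 33.9 pos [524.2 -73.  308.3] q [ 0.1   0.31 -0.1   2.02  0.04  0.82  1.79] w 29.8 gf 25.0 F [-0.6 -0.3 -0.1]
grasp [524.1 -73.2 127.9] rotvec [-0.08 -0.02  0.13] dTCP final [ 0.5 -1.1  1.9] now [ 0.5 -1.1  1.9] X [-0.97 -0.24  0.  ] Z [-0. -0. -1.]
```

>>> {"name": "send_rows", "arguments": {
  "moves": [
    {"delta_pos": [0.5, -1, 3], "dr": [0, 0, 0], "hand": 20},
    {"delta_pos": [0, 0, 4], "dr": [0, 0, 0], "hand": 20},
    {"delta_pos": [0, 0, 3], "dr": [0, 0, 0], "hand": 20},
    {"delta_pos": [0, 0, 0], "dr": [0, 0, 0], "hand": 20}
  ]
}}

```text
time_s: 34.3
eef_pos: [523.8, -75.0, 297.7]
ee_rot: [-0.0, -0.121, 0.993, -0.001]
contact_force: [-0.2, -0.8, -1.7]
grip_width: 29.7
grasp_force: 25.0
```

```bash
python3 - <<'E'
from h import *
goM([523.9,-74.2,105],mr(0,13.8,0)); print(manip.get_obs()['ft_torque'])
E
```

```text
t 34.3 pos [523.8 -75.  297.7] q [ 0.11  0.32 -0.1   2.03  0.05  0.8   1.79] w 29.7 gf 25.0 F [-0.2 -0.8 -1.7]
grasp [523.8 -75.3 117.3] rotvec [-0.1  -0.02  0.05] dTCP final [-0.3  0.8 12.3] now [-0.3  0.8 12.3] X [-0.97 -0.24  0.  ] Z [-0. -0. -1.]
[-0.02855659  0.01682039 -0.01253802]
```

>>> {"name": "send_rows", "arguments": {
  "moves": [
    {"delta_pos": [0, 0.8, 8], "dr": [0, 0, 0], "hand": 20},
    {"delta_pos": [0, 0, 6], "dr": [0, 0, 0], "hand": 20},
    {"delta_pos": [0, 0, 0], "dr": [0, 0, 0], "hand": 36},
    {"delta_pos": [0, 0, 0], "dr": [0, 0, 0], "hand": 36},
    {"delta_pos": [0, 0, -35], "dr": [0, 0, 0], "hand": 36},
    {"delta_pos": [0, 0, 0], "dr": [0, 0, 0], "hand": 0},
    {"delta_pos": [0, 0, 0], "dr": [0, 0, 0], "hand": 0},
    {"delta_pos": [0, 0, 0], "dr": [0, 0, 0], "hand": 0}
  ]
}}

```text
time_s: 35.1
eef_pos: [523.5, -74.1, 318.6]
ee_rot: [-0.0, -0.121, 0.993, -0.001]
contact_force: [0.2, -0.1, -0.1]
grip_width: 15.7
grasp_force: 0.0
```

>>> {"name": "send_rows", "arguments": {
  "moves": [
    {"delta_pos": [0, 0, 0], "dr": [0, 0, 0], "hand": 0},
    {"delta_pos": [0, 0, 20], "dr": [0, 0, 0], "hand": 0},
    {"delta_pos": [0, 0, 20], "dr": [0, 0, 0], "hand": 0},
    {"delta_pos": [0, 0, 12], "dr": [0, 0, 0], "hand": 0},
    {"delta_pos": [0, 0, 0], "dr": [0, 0, 0], "hand": 0}
  ]
}}

```text
time_s: 35.6
eef_pos: [523.1, -74.1, 265.3]
ee_rot: [-0.002, -0.121, 0.993, -0.001]
contact_force: [0.5, 0.1, -0.3]
grip_width: 0.5
grasp_force: 0.0
```

```bash
python3 - <<'E'
from h import *
goM([523.9,-74.2,61],mr(0,13.8,0))
E
```

```text
t 35.6 pos [523.1 -74.1 265.3] q [ 0.1   0.37 -0.1   2.05  0.06  0.73  1.78] w 0.5 gf 0.0 F [ 0.5  0.1 -0.3]
grasp [522.6 -74.4  84.9] rotvec [-0.04 -0.18  0.07] dTCP final [-0.7 -0.2 23.9] now [-0.8 -0.2 23.9] X [-0.97 -0.24  0.  ] Z [-0. -0. -1.]
```

>>> {"name": "send_rows", "arguments": {
  "moves": [
    {"delta_pos": [-0.8, 0, 8], "dr": [0, 0, 0], "hand": 0},
    {"delta_pos": [0, 0, 7], "dr": [0, 0, 0], "hand": 0},
    {"delta_pos": [0, 0, 4], "dr": [0, 0, 0], "hand": 0},
    {"delta_pos": [0, 0, 0], "dr": [0, 0, 0], "hand": 0}
  ]
}}

```text
time_s: 36.0
eef_pos: [524.3, -74.1, 247.5]
ee_rot: [-0.0, -0.121, 0.993, -0.001]
contact_force: [0.2, 1.6, -0.7]
grip_width: 0.5
grasp_force: 0.0
```

>>> {"name": "send_rows", "arguments": {
  "moves": [
    {"delta_pos": [0, 0, 2.5], "dr": [0, 0, 0], "hand": 0},
    {"delta_pos": [0, 0, 0], "dr": [0, 0, 0], "hand": 0}
  ]
}}

```text
time_s: 36.2
eef_pos: [524.5, -74.1, 245.5]
ee_rot: [0.0, -0.121, 0.993, -0.001]
contact_force: [-0.1, -0.3, -1.0]
grip_width: 0.4
grasp_force: 0.0
```

>>> {"name": "send_rows", "arguments": {
  "moves": [
    {"delta_pos": [0, 0, 2], "dr": [0, 0, 0], "hand": 0},
    {"delta_pos": [0, 0, 0], "dr": [0, 0, 0], "hand": 0}
  ]
}}

```text
time_s: 36.4
eef_pos: [524.4, -74.1, 243.4]
ee_rot: [0.0, -0.121, 0.993, -0.001]
contact_force: [0.2, 0.0, -0.2]
grip_width: 0.4
grasp_force: 0.0
```

>>> {"name": "send_rows", "arguments": {
  "moves": [
    {"delta_pos": [0, 0, 2], "dr": [0, 0, 0], "hand": 0},
    {"delta_pos": [0, 0, 0], "dr": [0, 0, 0], "hand": 0}
  ]
}}

```text
time_s: 36.6
eef_pos: [524.6, -74.1, 241.5]
ee_rot: [0.0, -0.121, 0.993, -0.001]
contact_force: [1.0, -0.2, 1.1]
grip_width: 0.4
grasp_force: 0.8
```

>>> {"name": "send_rows", "arguments": {
  "moves": [
    {"delta_pos": [0, 0, 1.5], "dr": [0, 0, 0], "hand": 0},
    {"delta_pos": [0, 0, 0], "dr": [0, 0, 0], "hand": 0}
  ]
}}

```text
time_s: 36.8
eef_pos: [524.8, -74.1, 241.3]
ee_rot: [0.001, -0.121, 0.993, -0.001]
contact_force: [-8.4, 1.6, 29.3]
grip_width: 0.2
grasp_force: 14.7
```

```bash
python3 - <<'E'
from h import *
goM([523.9,-74.2,61],mr(0,13.8,0))
c=cam('top'); x,y=[int(v) for v in proj(c,[524,-74,80])]
cv2.imwrite('pics/z.png',c['frame'][y-40:y+40,x-40:x+40])
E
```

```text
t 36.8 pos [524.8 -74.1 241.3] q [ 0.1   0.41 -0.1   2.06  0.06  0.68  1.77] w 0.2 gf 14.7 F [-8.4  1.6 29.3]
grasp [525.  -74.4  60.9] rotvec [-0.12  0.05  0.05] dTCP final [ 0.9  0.1 -0.1] now [ 0.9  0.1 -0.1] X [-0.97 -0.24 -0.  ] Z [ 0. -0. -1.]
```

Contact came with the fingertips at z 42, with 29 N building up. That is exactly the tin's home height, so the tin is fully back on the pot's floor. Now regrasp the pot from the side.

>>> {"name": "send_rows", "arguments": {
  "moves": [
    {"delta_pos": [0.9, 0, -20], "dr": [0, 0, 0], "hand": 0},
    {"delta_pos": [0, 0, -40], "dr": [0, 0, 0], "hand": 0},
    {"delta_pos": [0, 0, -10], "dr": [0, 0, 0], "hand": 80}
  ]
}}

```text
time_s: 37.15
eef_pos: [524.4, -74.3, 313.2]
ee_rot: [0.002, -0.121, 0.993, -0.001]
contact_force: [0.4, 0.1, 0.2]
grip_width: 5.2
grasp_force: 0.0
```

```bash
python3 - <<'E'
from h import *
M=mr(63,-76.2,180)
goM([523.5,-74.3,120],M); plan([523.5,-74.3,120],M,14)
E
```

```text
t 37.15 pos [524.4 -74.3 313.2] q [ 0.11  0.3  -0.1   2.01  0.04  0.83  1.79] w 5.2 gf 0.0 F [0.4 0.1 0.2]
grasp [525.2 -74.6 132.8] rotvec [ 48.73  49.07 -80.12] dTCP final [-172.2    0.9  -92.8] now [  1.2 161.2 110.8] X [-0.97 -0.24 -0.  ] Z [ 0. -0. -1.]
rv [ 3.5  3.5 -5.7]
[0, 12, 8] [-2, 12, 7] [-3, 12, 6] [-5, 12, 5] [-6, 12, 4] [-8, 11, 3] [-9, 11, 2] [-10, 10, 1] [-11, 9, 0] [-12, 8, -2] [-12, 6, -3] [-13, 5, -4] [-13, 3, -5] [-13, 2, -6]
```

>>> {"name": "send_rows", "arguments": {
  "moves": [
    {"delta_pos": [0, 0, -35], "dr": [0, 0, 0], "hand": 80},
    {"delta_pos": [0, 12, 8], "dr": [3.5, 3.5, -5.7], "hand": 80},
    {"delta_pos": [-2, 12, 7], "dr": [3.5, 3.5, -5.7], "hand": 80},
    {"delta_pos": [-3, 12, 6], "dr": [3.5, 3.5, -5.7], "hand": 80},
    {"delta_pos": [-5, 12, 5], "dr": [3.5, 3.5, -5.7], "hand": 80},
    {"delta_pos": [-6, 12, 4], "dr": [3.5, 3.5, -5.7], "hand": 80},
    {"delta_pos": [-8, 11, 3], "dr": [3.5, 3.5, -5.7], "hand": 80},
    {"delta_pos": [-9, 11, 2], "dr": [3.5, 3.5, -5.7], "hand": 80}
  ]
}}

```text
time_s: 37.95
eef_pos: [504.5, 5.7, 289.6]
ee_rot: [-0.181, -0.443, 0.847, -0.232]
contact_force: [0.3, -0.4, -0.4]
grip_width: 69.2
grasp_force: 0.0
```

>>> {"name": "send_rows", "arguments": {
  "moves": [
    {"delta_pos": [-10, 10, 1], "dr": [3.5, 3.5, -5.7], "hand": 80},
    {"delta_pos": [-11, 9, 0], "dr": [3.5, 3.5, -5.7], "hand": 80},
    {"delta_pos": [-12, 8, -2], "dr": [3.5, 3.5, -5.7], "hand": 80},
    {"delta_pos": [-12, 6, -3], "dr": [3.5, 3.5, -5.7], "hand": 80},
    {"delta_pos": [-13, 5, -4], "dr": [3.5, 3.5, -5.7], "hand": 80},
    {"delta_pos": [-13, 3, -5], "dr": [3.5, 3.5, -5.7], "hand": 80},
    {"delta_pos": [-13, 2, -6], "dr": [3.5, 3.5, -5.7], "hand": 80},
    {"delta_pos": [0, 0, 0], "dr": [0, 0, 0], "hand": 80}
  ]
}}

```text
time_s: 38.75
eef_pos: [483.6, 86.3, 231.4]
ee_rot: [0.323, 0.672, -0.524, 0.412]
contact_force: [-0.2, 0.6, -0.6]
grip_width: 79.8
grasp_force: 0.0
```

```bash
python3 - <<'E'
from h import *
M=mr(63,-76.2,180)
goM([523.5,-74.3,39],M)
E
```

```text
t 38.75 pos [483.6  86.3 231.4] q [-0.45  0.56 -0.18  2.14  1.1   1.37  1.96] w 79.8 gf 0.0 F [-0.2  0.6 -0.6]
grasp [522.4 -69.8 149.9] rotvec [-0.13 -0.14  0.23] dTCP final [-96.3  -0.5  54.5] now [-96.4  -0.7  54.2] X [ 0.11 -0.44  0.89] Z [ 0.21 -0.87 -0.45]
```

>>> {"name": "send_rows", "arguments": {
  "moves": [
    {"delta_pos": [-26, 0, 15], "dr": [0, 0, 0], "hand": 76},
    {"delta_pos": [-30, 0, 17], "dr": [0, 0, 0], "hand": 76},
    {"delta_pos": [-26, 0, 15], "dr": [0, 0, 0], "hand": 76},
    {"delta_pos": [-14, 0, 7], "dr": [0, 0, 0], "hand": 70},
    {"delta_pos": [0, 0, 0], "dr": [0, 0, 0], "hand": 64},
    {"delta_pos": [0, 0, 0], "dr": [0, 0, 0], "hand": 40},
    {"delta_pos": [0, 0, 0], "dr": [0, 0, 0], "hand": 40},
    {"delta_pos": [0, 0, 0], "dr": [0, 0, 0], "hand": 40}
  ],
  "squeeze": 58
}}

```text
time_s: 39.55
eef_pos: [486.0, 80.1, 124.1]
ee_rot: [0.322, 0.669, -0.527, 0.412]
contact_force: [-0.2, -0.4, 2.0]
grip_width: 52.0
grasp_force: 57.8
```

```bash
python3 - <<'E'
from h import *
M=mr(63,-76.2,180)
goM([523.5,-74.3,39],M)
E
```

```text
t 39.55 pos [486.   80.1 124.1] q [-0.46  0.78 -0.16  2.13  1.18  1.29  1.77] w 52.0 gf 57.8 F [-0.2 -0.4  2. ]
grasp [524.2 -76.2  42.4] rotvec [ 0.04 -0.08 -0.25] dTCP final [-3.7  0.4 -0.2] now [-3.7  0.4 -0.2] X [ 0.1  -0.44  0.89] Z [ 0.21 -0.87 -0.45]
```

>>> {"name": "send_rows", "arguments": {
  "moves": [
    {"delta_pos": [13, 0, -7], "dr": [0, 0, 0], "hand": 40},
    {"delta_pos": [27, 0, -14], "dr": [0, 0, 0], "hand": 40},
    {"delta_pos": [18, 0, -14], "dr": [0, 0, 4], "hand": 40},
    {"delta_pos": [0, 0, -12], "dr": [0, 0, 8], "hand": 40},
    {"delta_pos": [0, 0, -13], "dr": [0, 0, 8], "hand": 40},
    {"delta_pos": [0, 0, -13], "dr": [0, 0, 8], "hand": 40},
    {"delta_pos": [0, 0, -13], "dr": [0, 0, 8], "hand": 40},
    {"delta_pos": [0, 0, -13], "dr": [0, 0, 8], "hand": 40}
  ]
}}

```text
time_s: 40.35
eef_pos: [470.6, 140.9, 220.4]
ee_rot: [-0.143, -0.421, 0.741, -0.503]
contact_force: [0.3, 0.8, -2.5]
grip_width: 51.8
grasp_force: 57.8
```

>>> {"name": "send_rows", "arguments": {
  "moves": [
    {"delta_pos": [0, 0, -13], "dr": [0, 0, 8], "hand": 40},
    {"delta_pos": [0, 0, -13], "dr": [0, 0, 8], "hand": 40},
    {"delta_pos": [0, 0, -13], "dr": [0, 0, 8], "hand": 40},
    {"delta_pos": [0, 0, -13], "dr": [0, 0, 8], "hand": 40},
    {"delta_pos": [0, 0, -13], "dr": [0, 0, 8], "hand": 40},
    {"delta_pos": [0, 0, -13], "dr": [0, 0, 8], "hand": 40},
    {"delta_pos": [0, 0, -13], "dr": [0, 0, 8], "hand": 40},
    {"delta_pos": [0, 0, -13], "dr": [0, 0, 8], "hand": 40}
  ]
}}

```text
time_s: 41.15
eef_pos: [448.5, 230.9, 267.4]
ee_rot: [0.145, 0.035, 0.852, -0.502]
contact_force: [0.7, 0.1, -2.7]
grip_width: 51.7
grasp_force: 57.8
```

>>> {"name": "send_rows", "arguments": {
  "moves": [
    {"delta_pos": [0, 0, -13], "dr": [0, 0, 8], "hand": 40},
    {"delta_pos": [0, 0, -13], "dr": [0, 0, 8], "hand": 40},
    {"delta_pos": [0, 0, -13], "dr": [0, 0, 8], "hand": 40},
    {"delta_pos": [0, 0, -12], "dr": [0, 0, 8], "hand": 40},
    {"delta_pos": [0, 0, -11], "dr": [0, 0, 8], "hand": 40},
    {"delta_pos": [0, 0, -10], "dr": [0, 0, 8], "hand": 40},
    {"delta_pos": [0, 0, -9], "dr": [0, 0, 8], "hand": 40},
    {"delta_pos": [0, 0, -6], "dr": [0, 0, 8], "hand": 40}
  ]
}}

```text
time_s: 41.95
eef_pos: [430.0, 306.4, 306.7]
ee_rot: [0.389, 0.481, 0.704, -0.349]
contact_force: [-0.5, -0.3, -2.7]
grip_width: 51.9
grasp_force: 57.8
```

```bash
python3 - <<'E'
from h import *
ex=np.array([.971,.2385]);ey=np.array([-.2385,.971]);B=np.array([514.2,174.2])
# contact edge wanted at box (-10,+2), z 64 ; pot mouth b deg below level with tool tilt T=78 (delta 27)
T=78;b=np.radians(T-27)
fw=40*np.cos(b)-26*np.sin(b)   # grasp relative to edge: forward(-ey) distance of centre from lowest rim edge
up=40*np.sin(b)+26*np.cos(b); print(fw,up)
g=B-10*ex+(2-fw)*ey
print(g)
goM([*g,64+up+50],mr(T,-76.2,0))
plan([*g,64+up+50],mr(T,-76.2,0),6)
E
```

```text
4.96702064411226 47.44816862557461
[505.19763442 168.93402295]
t 41.95 pos [430.  306.4 306.7] q [-1.01  0.53  0.06  1.92  0.72  1.57 -0.92] w 51.9 gf 57.8 F [-0.5 -0.3 -2.7]
grasp [468.3 150.3 224.8] rotvec [  0.97 -14.98   7.48] dTCP final [110.6  40.2  -2.1] now [101.2  54.   26.7] X [-0.23  0.41 -0.88] Z [ 0.21 -0.87 -0.45]
rv [ 0.2 -2.5  1.2]
[17, 9, 4] [17, 9, 4] [18, 8, 3] [18, 8, 2] [18, 8, 1] [18, 7, 0]
```

>>> {"name": "send_rows", "arguments": {
  "moves": [
    {"delta_pos": [8, 4, 3], "dr": [0.1, -1.5, 1], "hand": 40},
    {"delta_pos": [14, 8, 4], "dr": [0.1, -2, 1], "hand": 40},
    {"delta_pos": [19, 10, 4], "dr": [0.1, -2.5, 1], "hand": 40},
    {"delta_pos": [21, 10, 3], "dr": [0.2, -3, 1.5], "hand": 40},
    {"delta_pos": [19, 8, 2], "dr": [0.2, -2.5, 1], "hand": 40},
    {"delta_pos": [14, 5, 1], "dr": [0.1, -2, 1], "hand": 40},
    {"delta_pos": [8, 3, 0], "dr": [0.1, -1.5, 1], "hand": 40},
    {"delta_pos": [3, 0, 0], "dr": [0, 0, 0], "hand": 40}
  ]
}}

```text
time_s: 42.75
eef_pos: [463.2, 337.1, 195.5]
ee_rot: [0.495, 0.476, 0.613, -0.391]
contact_force: [0.1, 0.4, -1.7]
grip_width: 51.6
grasp_force: 57.8
```

```bash
python3 - <<'E'
from h import *
goM([505.2,169,64+47.4],mr(78,-76.2,0))
c=cam('scene');t=cam('top')
im=np.zeros((480,800,3),np.uint8)
im[:480,:480]=cv2.resize(c['frame'][130:290,270:430],(480,480),interpolation=2);im[:480,480:]=cv2.resize(t['frame'][170:310,210:303],(320,480),interpolation=2)
cv2.imwrite('pics/k9.png',im)
E
```

```text
t 42.75 pos [463.2 337.1 195.5] q [-1.06  0.83  0.13  1.81  0.79  1.64 -1.13] w 51.6 gf 57.8 F [ 0.1  0.4 -1.7]
grasp [505.7 165.7 158.7] rotvec [0.12 0.24 0.47] dTCP final [46.2  0.7  6.6] now [46.2  1.   6.4] X [-0.06  0.2  -0.98] Z [ 0.24 -0.95 -0.2 ]
```

View pics/k9.png

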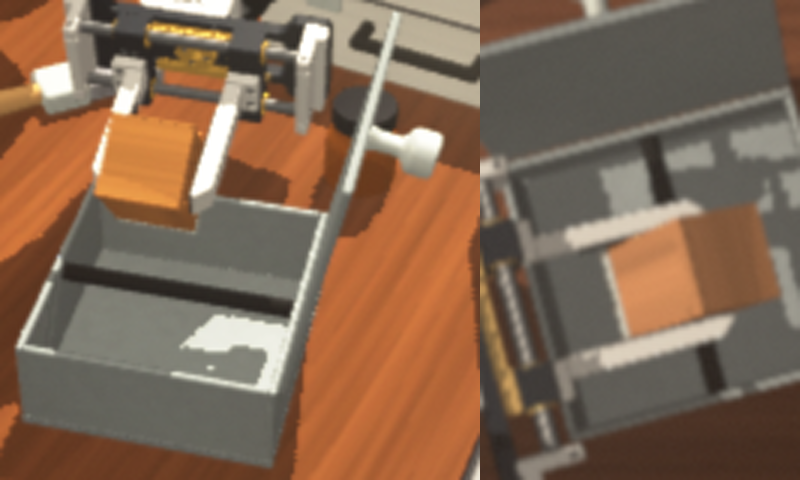

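Both views show the box empty and the pot mouth down above the bar, rim at scene crop (150,215), so the tin is still held in the pot. Now the knocks.

>>> {"name": "send_rows", "arguments": {
  "moves": [
    {"delta_pos": [10, 0.5, 3], "dr": [0, 0, 0], "hand": 40},
    {"delta_pos": [14, 0.5, 4], "dr": [0, 0, 0], "hand": 40},
    {"delta_pos": [2, 0, 0], "dr": [0, 0, 0], "hand": 40},
    {"delta_pos": [0, 0, 0], "dr": [0, 0, 0], "hand": 40},
    {"delta_pos": [24, 0, 4], "dr": [0, 0, 0], "hand": 40},
    {"delta_pos": [0, 0, 0], "dr": [0, 0, 0], "hand": 40}
  ]
}}

```text
time_s: 43.45
eef_pos: [464.0, 336.4, 144.5]
ee_rot: [0.496, 0.476, 0.612, -0.39]
contact_force: [-0.4, -1.0, -1.3]
grip_width: 51.8
grasp_force: 58.0
```

```bash
cat > tinchk.py <<'E'
from h import *
goM([505.2,169,64+47.4],mr(78,-76.2,0))
a=cv2.cvtColor(cv2.imread('pics/k9s.png') if False else cam('scene')['frame'],cv2.COLOR_BGR2HSV)
# beige tin pixels (hue 10-25, low sat, bright) inside the box window
w=a[190:290,275:385]; m=((w[...,0]>8)&(w[...,0]<25)&(w[...,1]>25)&(w[...,1]<95)&(w[...,2]>130)); print('tin px',m.sum(), np.argwhere(m).mean(0)[::-1]+[275,190] if m.any() else '')
E
python3 tinchk.py
```

```text
t 43.45 pos [464.  336.4 144.5] q [-1.05  0.92  0.12  1.8   0.78  1.6  -1.19] w 51.8 gf 58.0 F [-0.4 -1.  -1.3]
grasp [506.4 164.9 107.7] rotvec [0.1  0.25 0.38] dTCP final [-3.5  0.1 -4.9] now [-3.5  0.1 -4.9] X [-0.05  0.2  -0.98] Z [ 0.24 -0.95 -0.2 ]
tin px 241 [334.21576763 207.32780083]
```

>>> {"name": "send_rows", "arguments": {
  "moves": [
    {"delta_pos": [-18, 0, -5], "dr": [0, 0, 0], "hand": 40},
    {"delta_pos": [0, 0, 0], "dr": [0, 0, 0], "hand": 40},
    {"delta_pos": [25, 0, 0], "dr": [0, 0, 0], "hand": 40}
  ]
}}

```text
time_s: 43.8
eef_pos: [463.6, 343.4, 142.8]
ee_rot: [0.496, 0.479, 0.612, -0.388]
contact_force: [-0.2, 17.4, 67.9]
grip_width: 51.8
grasp_force: 58.0
```

>>> {"name": "send_rows", "arguments": {
  "moves": [
    {"delta_pos": [-20, 0, 0], "dr": [0, 0, 0], "hand": 40}
  ]
}}

```text
time_s: 43.9
eef_pos: [462.7, 339.8, 156.4]
ee_rot: [0.496, 0.475, 0.613, -0.39]
contact_force: [-0.3, -0.4, -2.3]
grip_width: 51.8
grasp_force: 58.0
```

```bash
python3 tinchk.py
```

```text
t 43.9 pos [462.7 339.8 156.4] q [-1.05  0.9   0.12  1.8   0.78  1.61 -1.17] w 51.8 gf 58.0 F [-0.3 -0.4 -2.3]
grasp [505.5 168.5 119.5] rotvec [0.21 0.22 0.5 ] dTCP final [7.4 0.5 1.1] now [7.4 0.6 1.1] X [-0.06  0.2  -0.98] Z [ 0.24 -0.95 -0.2 ]
tin px 300 [329.94666667 213.51333333]
```

```bash
cat > tinchk.py <<'E'
from h import *
def comps(f,tag):
    a=cv2.cvtColor(f,cv2.COLOR_BGR2HSV)
    m=((a[...,0]>5)&(a[...,0]<28)&(a[...,1]>20)&(a[...,1]<110)&(a[...,2]>110)).astype(np.uint8)
    n,_,s,c=cv2.connectedComponentsWithStats(m); print(tag,[(s[i,4],(c[i]+[270,130]).round().tolist(),s[i,2:4].tolist()) for i in range(1,n) if s[i,4]>25])
if __name__=='__main__':
    p,r,o=tool(); print(o['time_s'],(p+180.4*r.as_matrix()[:,2]).round(1),o['contact_force'].round(1))
    k=cv2.resize(cv2.imread('pics/k9.png')[:,:480],(160,160),interpolation=cv2.INTER_AREA); comps(k,'before')
    f=cam('scene')['frame'][130:290,270:430]; comps(f,'now'); cv2.imwrite('pics/last.png',f)
E
python3 tinchk.py; python3 -c "
import cv2;from tinchk import comps
comps(cv2.resize(cv2.imread('pics/k1.png')[80:400,60:380],(160,160),interpolation=cv2.INTER_AREA),'k1 with tin')"
```

```text
43.95 [506.5 167.7 123.8] [2.9 1.  1.9]
before [(np.int32(557), [300.0, 152.0], [39, 38]), (np.int32(74), [337.0, 133.0], [37, 7]), (np.int32(1396), [393.0, 143.0], [74, 45]), (np.int32(63), [333.0, 142.0], [30, 8]), (np.int32(269), [413.0, 157.0], [34, 18]), (np.int32(675), [365.0, 183.0], [109, 55]), (np.int32(133), [292.0, 208.0], [32, 75]), (np.int32(30), [349.0, 222.0], [10, 6])]
now [(np.int32(379), [336.0, 138.0], [34, 21]), (np.int32(1491), [392.0, 146.0], [72, 58]), (np.int32(337), [295.0, 159.0], [25, 35]), (np.int32(266), [414.0, 158.0], [34, 16]), (np.int32(59), [333.0, 157.0], [29, 8]), (np.int32(144), [314.0, 170.0], [12, 18]), (np.int32(631), [344.0, 199.0], [87, 57]), (np.int32(189), [405.0, 181.0], [31, 23]), (np.int32(133), [292.0, 211.0], [32, 58]), (np.int32(27), [348.0, 222.0], [9, 7]), (np.int32(80), [326.0, 230.0], [35, 8])]
k1 with tin [(np.int32(359), [301.0, 151.0], [37, 43]), (np.int32(381), [343.0, 151.0], [23, 60]), (np.int32(1315), [394.0, 140.0], [73, 30]), (np.int32(53), [317.0, 149.0], [13, 8]), (np.int32(270), [413.0, 157.0], [34, 18]), (np.int32(191), [404.0, 181.0], [32, 23]), (np.int32(194), [356.0, 195.0], [80, 27]), (np.int32(115), [289.0, 218.0], [34, 58]), (np.int32(57), [311.0, 217.0], [18, 8]), (np.int32(35), [348.0, 222.0], [11, 7]), (np.int32(441), [301.0, 236.0], [27, 26]), (np.int32(29), [337.0, 233.0], [12, 6])]
```

>>> {"name": "send_rows", "arguments": {
  "moves": [
    {"delta_pos": [-17, 0, 0], "dr": [0, 0, 0], "hand": 40},
    {"delta_pos": [0, 0, 0], "dr": [0, 0, 0], "hand": 40},
    {"delta_pos": [37, 0, 0], "dr": [0, 0, 0], "hand": 40},
    {"delta_pos": [-36, 0, 0], "dr": [0, 0, 0], "hand": 40},
    {"delta_pos": [0, 0, 0], "dr": [0, 0, 0], "hand": 40},
    {"delta_pos": [37, 0, 0], "dr": [0, 0, 0], "hand": 40},
    {"delta_pos": [-37, 0, 0], "dr": [0, 0, 0], "hand": 40},
    {"delta_pos": [-20, 0, 0], "dr": [0, 0, 0], "hand": 40}
  ]
}}

```text
time_s: 44.8
eef_pos: [465.6, 331.5, 193.5]
ee_rot: [0.496, 0.476, 0.613, -0.391]
contact_force: [1.3, 0.7, 0.9]
grip_width: 51.5
grasp_force: 57.9
```

```bash
python3 - <<'E'
from tinchk import *
p,r,o=tool(); print(o['time_s'],(p+180.4*r.as_matrix()[:,2]).round(1),o['contact_force'].round(1))
f=cam('scene')['frame'];cv2.imwrite('pics/f.png',f); g=f[196:262,284:372]
# coarse numeric look at the box interior: value / saturation every 4 px
h=cv2.cvtColor(g,cv2.COLOR_BGR2HSV).astype(int)
for y in range(0,66,4): print(196+y,' '.join(f"{h[y,x,2]:3d}/{h[y,x,1]:3d}" for x in range(0,88,5)))
E
```

```text
44.8 [508.  160.1 156.9] [1.3 0.7 0.9]
196 208/181 210/183 189/179 115/ 29 128/124 118/169 129/170 153/173 183/177 176/174 254/  7 167/ 40 132/ 31 119/ 62 126/ 93 112/153 112/162 181/176
200 204/183 196/181 108/168  87/ 26 101/ 28 119/167 121/169 126/166 122/167 116/165 141/ 40 146/ 38 105/ 27 103/ 25 106/ 26 110/ 21 141/ 25 192/ 32
204 200/181 119/171 117/ 76  84/ 27  96/ 27 103/ 27 118/ 45 140/ 77 126/152 114/161 133/ 88 106/ 26 104/ 22 104/ 22 104/ 22 105/ 24 105/ 24 105/ 24
208 195/180 101/167 103/ 25  84/ 24  93/ 27  98/ 26 101/ 25 102/ 23 103/ 22 104/ 25 106/ 26 105/ 22 105/ 22 105/ 24 104/ 25 105/ 24 105/ 24 103/ 25
212 103/171 105/151  86/ 30  83/ 25  99/ 23 100/ 26 100/ 23 101/ 25 214/ 43 224/ 42 222/ 44 147/ 42 104/ 22 103/ 22 103/ 22 105/ 19 103/ 22 103/ 22
216 103/171 136/ 24  84/ 27  83/ 22 127/ 24 126/ 20 125/ 20 124/ 23 224/ 44 224/ 44 223/ 43 120/ 34 103/ 25 105/ 22 103/ 22 104/ 25 103/ 22 102/ 23
220  97/168 152/ 23  43/ 71  44/ 58  53/ 48  78/ 29 123/ 25 127/ 20 198/ 45 216/ 41 225/ 41 133/ 29 124/ 21 117/ 24 110/ 23 106/ 24 104/ 22 103/ 22
224 122/ 92  86/ 27  77/ 
[... 754 characters left out ...]
/ 18 128/ 22 130/ 22 130/ 22 131/ 21 131/ 23 233/ 15 236/ 11 237/ 11 236/ 11 237/ 11 239/ 11 228/ 17  99/ 21
248 118/ 22 129/ 18 133/ 21 123/ 21 128/ 22 130/ 20 130/ 22 129/ 20 130/ 22 131/ 21 142/ 20 167/ 21 230/ 16 133/ 21 142/ 22 227/ 18 237/ 11  88/ 23
252  98/ 21  99/ 23  99/ 21  99/ 21 104/ 20 114/ 20 131/ 19 128/ 22 130/ 20 130/ 22 131/ 21 133/ 21 131/ 19 130/ 22 131/ 18 228/ 16 172/ 19  90/ 57
256  97/ 21  97/ 18 100/ 20  99/ 23 100/ 20 101/ 20 102/ 23 100/ 18 102/ 20 121/ 21 178/ 19 226/ 18 163/ 20 134/ 23 133/ 21 238/ 11 111/ 23 101/134
260  96/ 21  98/ 21  99/ 21 100/ 20  98/ 21 100/ 20 101/ 20 102/ 23 103/ 25 101/ 20 103/ 22 103/ 25 104/ 22 111/ 23 153/ 22 189/ 19  96/ 24 108/161
```

The tin is out: a beige patch shows at scene (330,217) in the left half of the box. Now carry the pot back to its rest.

```bash
python3 - <<'E'
from h import *
M=mr(12,-12.2,0); p,r,o=tool(); p=p+np.array([0,0,60])
plan([494.3,-171.6,200],M,13,p=p)
E
```

```text
rv [-3.7  4.5 -3.6]
[-16, -10, 34] [-18, -13, 32] [-20, -16, 30] [-21, -19, 27] [-22, -22, 24] [-22, -25, 21] [-22, -28, 17] [-21, -30, 14] [-20, -32, 10] [-19, -34, 6] [-17, -35, 3] [-14, -36, -1] [-12, -37, -4]
```

>>> {"name": "send_rows", "arguments": {
  "moves": [
    {"delta_pos": [-30, 0, -6], "dr": [0, 0, 0], "hand": 40},
    {"delta_pos": [-30, 0, -6], "dr": [0, 0, 0], "hand": 40},
    {"delta_pos": [-16, -10, 34], "dr": [-3.7, 4.5, -3.6], "hand": 40},
    {"delta_pos": [-18, -13, 32], "dr": [-3.7, 4.5, -3.6], "hand": 40},
    {"delta_pos": [-20, -16, 30], "dr": [-3.7, 4.5, -3.6], "hand": 40},
    {"delta_pos": [-21, -19, 27], "dr": [-3.7, 4.5, -3.6], "hand": 40},
    {"delta_pos": [-22, -22, 24], "dr": [-3.7, 4.5, -3.6], "hand": 40},
    {"delta_pos": [-22, -25, 21], "dr": [-3.7, 4.5, -3.6], "hand": 40}
  ]
}}

```text
time_s: 45.65
eef_pos: [463.4, 101.3, 310.7]
ee_rot: [0.341, 0.328, 0.851, -0.228]
contact_force: [0.8, -0.0, -0.4]
grip_width: 51.5
grasp_force: 57.9
```

>>> {"name": "send_rows", "arguments": {
  "moves": [
    {"delta_pos": [-22, -28, 17], "dr": [-3.7, 4.5, -3.6], "hand": 40},
    {"delta_pos": [-21, -30, 14], "dr": [-3.7, 4.5, -3.6], "hand": 40},
    {"delta_pos": [-20, -32, 10], "dr": [-3.7, 4.5, -3.6], "hand": 40},
    {"delta_pos": [-19, -34, 6], "dr": [-3.7, 4.5, -3.6], "hand": 40},
    {"delta_pos": [-17, -35, 3], "dr": [-3.7, 4.5, -3.6], "hand": 40},
    {"delta_pos": [-14, -36, -1], "dr": [-3.7, 4.5, -3.6], "hand": 40},
    {"delta_pos": [-12, -37, -4], "dr": [-3.7, 4.5, -3.6], "hand": 40},
    {"delta_pos": [0, 0, 0], "dr": [0, 0, 0], "hand": 40}
  ]
}}

```text
time_s: 46.45
eef_pos: [452.9, -86.8, 358.3]
ee_rot: [0.165, 0.181, 0.966, -0.083]
contact_force: [0.5, 0.6, -1.8]
grip_width: 51.5
grasp_force: 57.9
```

```bash
python3 - <<'E'
from h import *
M=mr(12,-12.2,0)
goM([494.3,-171.6,104],M); plan([494.3,-171.6,150],M,4)
# rim band check in both views: bright unsaturated band near expected mouth
p,r,o=tool();G=p+180.4*r.as_matrix()[:,2]; X=r.as_matrix()[:,0];Z=r.as_matrix()[:,2];Y=r.as_matrix()[:,1]
d=np.radians(27); zp=np.cos(d)*X-np.sin(d)*Z; xp=np.cos(d)*Z+np.sin(d)*X; C=G-2.4*zp-2*xp
print('zpot',zp.round(2))
for n in('scene','top'):
    c=cam(n); cv2.imwrite(f'pics/r_{n}.png',c['frame'])
    f=c['frame']; q=[proj(c,C+40*zp-26*xp+s*26*Y) for s in(1,-1)]+[proj(c,C-40*zp-26*xp+s*26*Y) for s in(1,-1)]
    print(n,'pred mouth/foot top corners',np.round(q,1).tolist())
    h=cv2.cvtColor(f,cv2.COLOR_BGR2HSV).astype(int); m=np.mean(q,0).astype(int)
    w=h[m[1]-45:m[1]+45,m[0]-45:m[0]+45]
    wood=((w[...,0]>8)&(w[...,0]<22)&(w[...,1]>110)&(w[...,2]>190)) if n=='scene' else ((w[...,0]>5)&(w[...,0]<20)&(w[...,1]>110)&(w[...,2]>140))
    cs,_=cv2.findContours(wood.astype(np.uint8),cv2.RETR_EXTERNAL,cv2.CHAIN_APPROX_SIMPLE)
    if cs:
        b=max(cs,key=cv2.contourArea); print(cv2.contourArea(b),(cv2.boxPoints(cv2.minAreaRect(b))+m-45).round(1).tolist())
E
```

```text
t 46.45 pos [452.9 -86.8 358.3] q [-0.27  0.05  0.24  2.24  0.4   0.6   0.87] w 51.5 gf 57.9 F [ 0.5  0.6 -1.8]
grasp [ 504.8 -126.6  190.2] rotvec [-8.41  7.94 -8.03] dTCP final [ -4.2 -74.1  80.4] now [ -1.8 -61.1  90.8] X [-0.88  0.32 -0.35] Z [ 0.29 -0.22 -0.93]
rv [-2.1  2.  -2. ]
[-4, -16, 12] [-4, -17, 11] [-4, -18, 10] [-4, -18, 10] 
zpot [-0.92  0.39  0.11]
scene pred mouth/foot top corners [[227.8, 245.8], [196.9, 259.2], [257.5, 280.4], [226.1, 295.9]]
618.0 [[215.0, 278.9], [251.5, 261.3], [260.6, 280.3], [224.1, 297.8]]
top pred mouth/foot top corners [[411.9, 256.2], [440.3, 266.7], [426.5, 214.8], [454.5, 224.8]]
512.5 [[420.0, 229.5], [427.1, 210.3], [456.1, 221.0], [449.0, 240.2]]
```

>>> {"name": "send_rows", "arguments": {
  "moves": [
    {"delta_pos": [-2, -16, 14], "dr": [-2.1, 2, -2], "hand": 40},
    {"delta_pos": [-1, -17, 14], "dr": [-2.1, 2, -2], "hand": 40},
    {"delta_pos": [-1, -18, 14], "dr": [-2.1, 2, -2], "hand": 40},
    {"delta_pos": [-1, -18, 12], "dr": [-2.1, 2, -2], "hand": 40},
    {"delta_pos": [0, 0, 0], "dr": [0, 0, 0], "hand": 40}
  ]
}}

```text
time_s: 47.05
eef_pos: [450.1, -160.5, 310.1]
ee_rot: [0.101, 0.106, 0.989, -0.012]
contact_force: [-0.1, -0.1, -1.4]
grip_width: 52.0
grasp_force: 57.9
```

```bash
python3 - <<'E'
from h import *
M=mr(12,-12.2,0)
goM([491.4,-171,104],M)
E
```

```text
t 47.05 pos [ 450.1 -160.5  310.1] q [-0.02  0.18  0.25  2.21 -0.08  0.55  1.65] w 52.0 gf 57.9 F [-0.1 -0.1 -1.4]
grasp [ 485.8 -168.6  133.5] rotvec [-0.11 -0.28 -0.02] dTCP final [ 1.2 -1.5 30.1] now [ 1.  -1.4 30.1] X [-0.96  0.21 -0.2 ] Z [ 0.2  -0.04 -0.98]
```

>>> {"name": "send_rows", "arguments": {
  "moves": [
    {"delta_pos": [1, -1.5, 16], "dr": [0, 0, 0], "hand": 40},
    {"delta_pos": [0, 0, 13], "dr": [0, 0, 0], "hand": 40},
    {"delta_pos": [0, 0, 3], "dr": [0, 0, 0], "hand": 40},
    {"delta_pos": [0, 0, 0], "dr": [0, 0, 0], "hand": 40}
  ]
}}

```text
time_s: 47.45
eef_pos: [455.8, -161.2, 279.5]
ee_rot: [0.102, 0.105, 0.989, -0.012]
contact_force: [0.1, -0.9, -0.4]
grip_width: 51.7
grasp_force: 57.9
```

>>> {"name": "send_rows", "arguments": {
  "moves": [
    {"delta_pos": [0, 0, 2], "dr": [0, 0, 0], "hand": 40},
    {"delta_pos": [0, 0, 0], "dr": [0, 0, 0], "hand": 40}
  ]
}}

```text
time_s: 47.65
eef_pos: [456.2, -161.9, 278.2]
ee_rot: [0.103, 0.105, 0.989, -0.012]
contact_force: [0.0, 0.2, -1.9]
grip_width: 51.8
grasp_force: 57.9
```

```bash
python3 - <<'E'
from h import *
M=mr(12,-12.2,0)
goM([494.3,-171.6,97],M)
E
```

```text
t 47.65 pos [ 456.2 -161.9  278.2] q [ 0.    0.24  0.23  2.22 -0.12  0.47  1.68] w 51.8 gf 57.9 F [ 0.   0.2 -1.9]
grasp [ 492.6 -170.   101.7] rotvec [-0.07 -0.08  0.07] dTCP final [-0.7 -1.5  5. ] now [-0.7 -1.5  5. ] X [-0.96  0.21 -0.21] Z [ 0.2  -0.04 -0.98]
```

>>> {"name": "send_rows", "arguments": {
  "moves": [
    {"delta_pos": [0, -1.5, 2], "dr": [0, 0, 0], "hand": 40},
    {"delta_pos": [0, 0, 1], "dr": [0, 0, 0], "hand": 40}
  ]
}}

```text
time_s: 47.85
eef_pos: [456.4, -163.9, 275.1]
ee_rot: [0.103, 0.105, 0.989, -0.012]
contact_force: [-0.3, 0.7, -1.9]
grip_width: 51.7
grasp_force: 57.9
```

>>> {"name": "send_rows", "arguments": {
  "moves": [
    {"delta_pos": [0, 0, 1.5], "dr": [0, 0, 0], "hand": 40},
    {"delta_pos": [0, 0, 0], "dr": [0, 0, 0], "hand": 40}
  ]
}}

```text
time_s: 48.05
eef_pos: [456.6, -163.8, 273.5]
ee_rot: [0.103, 0.105, 0.989, -0.012]
contact_force: [-1.5, -0.5, 1.0]
grip_width: 51.4
grasp_force: 59.3
```

```bash
python3 - <<'E'
from h import *
M=mr(12,-12.2,0)
goM([494.3,-171.6,97],M)
E
```

```text
t 48.05 pos [ 456.6 -163.8  273.5] q [ 0.01  0.25  0.23  2.23 -0.13  0.46  1.69] w 51.4 gf 59.3 F [-1.5 -0.5  1. ]
grasp [ 492.8 -171.9   96.9] rotvec [-0.08 -0.13  0.05] dTCP final [-1.   0.4  0.2] now [-1.   0.4  0.2] X [-0.96  0.21 -0.21] Z [ 0.2  -0.04 -0.98]
```

>>> {"name": "send_rows", "arguments": {
  "moves": [
    {"delta_pos": [-1.9, 0, 0.6], "dr": [0, 0, 0], "hand": 40},
    {"delta_pos": [-1.9, 0, 0.6], "dr": [0, 0, 0], "hand": 40}
  ]
}}

```text
time_s: 48.25
eef_pos: [458.0, -164.4, 272.7]
ee_rot: [0.1, 0.106, 0.989, -0.011]
contact_force: [-47.8, 11.7, 50.8]
grip_width: 52.1
grasp_force: 66.4
```

>>> {"name": "send_rows", "arguments": {
  "moves": [
    {"delta_pos": [-1.5, 0, 0.5], "dr": [0, 0, 0], "hand": 40},
    {"delta_pos": [0, 0, 0], "dr": [0, 0, 0], "hand": 40}
  ]
}}

```text
time_s: 48.45
eef_pos: [458.6, -164.7, 272.4]
ee_rot: [0.099, 0.106, 0.989, -0.011]
contact_force: [-43.0, 11.5, 44.2]
grip_width: 51.6
grasp_force: 70.5
```

>>> {"name": "send_rows", "arguments": {
  "moves": [
    {"delta_pos": [3.5, 0, -1.8], "dr": [0, 0, 0], "hand": 40},
    {"delta_pos": [0, 0, 0], "dr": [0, 0, 0], "hand": 53},
    {"delta_pos": [0, 0, 0], "dr": [0, 0, 0], "hand": 62},
    {"delta_pos": [0, 0, 0], "dr": [0, 0, 0], "hand": 80},
    {"delta_pos": [0, 0, 0], "dr": [0, 0, 0], "hand": 90},
    {"delta_pos": [0, 0, -30], "dr": [0, 0, 0], "hand": 90},
    {"delta_pos": [0, 0, -45], "dr": [0, 0, 0], "hand": 90},
    {"delta_pos": [0, 0, -45], "dr": [0, 0, 0], "hand": 60}
  ]
}}

```text
time_s: 49.25
eef_pos: [433.8, -158.7, 392.5]
ee_rot: [0.102, 0.105, 0.989, -0.012]
contact_force: [0.7, 0.5, 0.3]
grip_width: 84.6
grasp_force: 0.0
```

```bash
python3 - <<'E'
from h import *
a=cam('scene');b=cam('top')
for n,c in(('scene',a),('top',b)):
    f0=cv2.imread(f'pics/{n}0.png');q=proj(c,[502,-173,110]).astype(int)
    d=cv2.absdiff(f0,c['frame']).max(2)[q[1]-28:q[1]+28,q[0]-28:q[0]+28]; print(n,q,'mean diff',d.mean().round(1),(d>60).sum())
    for th in [c['frame'],f0]:
        h=cv2.cvtColor(th[q[1]-30:q[1]+30,q[0]-35:q[0]+35],cv2.COLOR_BGR2HSV).astype(int)
        band=(h[...,1]<70)&(h[...,2]>150); ys,xs=np.nonzero(band); print('  band',len(xs),xs.mean().round(1)+q[0]-35 if len(xs) else '',ys.mean().round(1)+q[1]-30 if len(xs) else '')
# lid edge goal: behind lid, box (135, 45)
ex=np.array([.971,.2385]);ey=np.array([-.2385,.971]);B=np.array([514.2,174.2])
for xb,yb in((150,-45),(150,45)):
    g=B+xb*ex+yb*ey; print(xb,yb,g)
g=B+160*ex-50*ey
M=mr(0,13.8,0); goM([*g,330],M); plan([*g,330],M,10)
E
```

```text
scene [214 334] mean diff 8.1 166
  band 185 197.7 320.1
  band 179 198.0 319.8
top [443 247] mean diff 39.6 898
  band 26 454.9 265.0
  band 88 443.0 262.4
150 -45 [670.5825 166.28  ]
150 45 [649.1175 253.67  ]
t 49.35 pos [ 434.7 -159.2  396.5] q [-0.05  0.02  0.27  2.16 -0.01  0.75  1.58] w 77.4 gf 0.0 F [ 0.6  0.1 -0.1]
grasp [ 472.3 -167.4  220.3] rotvec [ -2.82  12.12 -25.88] dTCP final [-316.8  254.8 -113.9] now [-193.5  367.8  -74.4] X [-0.95  0.21 -0.21] Z [ 0.21 -0.05 -0.98]
rv [-0.3  1.2 -2.6]
[-19, 37, -7] [-21, 36, -8] [-22, 35, -8] [-24, 34, -8] [-25, 33, -9] [-26, 32, -9] [-27, 31, -9] [-29, 29, -10] [-30, 28, -10] [-31, 27, -11]
```

The pot's band in the scene view lies at (197.7,320.1), against (198.0,319.8) at the start, so it is home. Now the lid.

>>> {"name": "send_rows", "arguments": {
  "moves": [
    {"delta_pos": [-19, 37, -7], "dr": [-0.3, 1.2, -2.6], "hand": 0},
    {"delta_pos": [-21, 36, -8], "dr": [-0.3, 1.2, -2.6], "hand": 0},
    {"delta_pos": [-22, 35, -8], "dr": [-0.3, 1.2, -2.6], "hand": 0},
    {"delta_pos": [-24, 34, -8], "dr": [-0.3, 1.2, -2.6], "hand": 0},
    {"delta_pos": [-25, 33, -9], "dr": [-0.3, 1.2, -2.6], "hand": 0},
    {"delta_pos": [-26, 32, -9], "dr": [-0.3, 1.2, -2.6], "hand": 0},
    {"delta_pos": [-27, 31, -9], "dr": [-0.3, 1.2, -2.6], "hand": 0},
    {"delta_pos": [-29, 29, -10], "dr": [-0.3, 1.2, -2.6], "hand": 0}
  ]
}}

```text
time_s: 50.15
eef_pos: [632.7, 102.0, 480.8]
ee_rot: [0.018, -0.077, 0.997, -0.001]
contact_force: [0.7, 0.1, 0.9]
grip_width: 13.3
grasp_force: 0.0
```

>>> {"name": "send_rows", "arguments": {
  "moves": [
    {"delta_pos": [-30, 28, -10], "dr": [-0.3, 1.2, -2.6], "hand": 0},
    {"delta_pos": [-31, 27, -11], "dr": [-0.3, 1.2, -2.6], "hand": 0},
    {"delta_pos": [0, 0, 0], "dr": [0, 0, 0], "hand": 0}
  ]
}}

```text
time_s: 50.45
eef_pos: [683.5, 170.5, 502.5]
ee_rot: [-0.003, -0.125, 0.992, 0.003]
contact_force: [-2.3, 0.2, -0.3]
grip_width: 0.4
grasp_force: 0.0
```

```bash
python3 - <<'E'
from h import *
M=mr(0,13.8,0); goM([681.5,163.8,224],M)
E
```

```text
t 50.45 pos [683.5 170.5 502.5] q [-0.36  0.42  0.04  1.41 -0.02  1.32  1.5 ] w 0.4 gf 0.0 F [-2.3  0.2 -0.3]
grasp [682.2 171.5 322.2] rotvec [ 0.4  -0.32  0.56] dTCP final [ 3.6 -6.1 98.1] now [ 3.1 -6.7 98.1] X [-0.97 -0.25  0.01] Z [-0.01  0.01 -1.  ]
```

>>> {"name": "send_rows", "arguments": {
  "moves": [
    {"delta_pos": [0, -7, 40], "dr": [0, 0, 0.5], "hand": 0},
    {"delta_pos": [0, 0, 40], "dr": [0, 0, 0], "hand": 0},
    {"delta_pos": [0, 0, 18], "dr": [0, 0, 0], "hand": 0},
    {"delta_pos": [15, 0, 0], "dr": [0, 0, 0], "hand": 0},
    {"delta_pos": [15, 0, 0], "dr": [0, 0, 0], "hand": 0},
    {"delta_pos": [12, 0, 0], "dr": [0, 0, 0], "hand": 0},
    {"delta_pos": [12, 0, 0], "dr": [0, 0, 0], "hand": 0}
  ]
}}

```text
time_s: 51.15
eef_pos: [629.6, 145.8, 405.5]
ee_rot: [-0.003, -0.117, 0.993, 0.002]
contact_force: [0.2, -0.4, 0.4]
grip_width: 0.2
grasp_force: 0.1
```

>>> {"name": "send_rows", "arguments": {
  "moves": [
    {"delta_pos": [12, 0, 0], "dr": [0, 0, 0], "hand": 0},
    {"delta_pos": [12, 0, 0], "dr": [0, 0, 0], "hand": 0},
    {"delta_pos": [12, 0, 0], "dr": [0, 0, 0], "hand": 0},
    {"delta_pos": [0, 0, 0], "dr": [0, 0, 0], "hand": 0},
    {"delta_pos": [0, 0, 0], "dr": [0, 0, 0], "hand": 0},
    {"delta_pos": [0, 0, -40], "dr": [0, 0, 0], "hand": 0},
    {"delta_pos": [0, 0, -40], "dr": [0, 0, 0], "hand": 0},
    {"delta_pos": [0, 0, 0], "dr": [0, 0, 0], "hand": 0}
  ]
}}

```text
time_s: 51.95
eef_pos: [596.8, 137.7, 491.3]
ee_rot: [0.001, -0.117, 0.993, 0.003]
contact_force: [-0.4, -0.8, 0.7]
grip_width: 0.5
grasp_force: 0.0
```

```bash
cat > lid.py <<'E'
from h import *
p,r,o=tool(); print(o['time_s'],p.round(1),o['contact_force'].round(1))
c=cam('scene');t=cam('top')
ex=np.array([.971,.2385]);ey=np.array([-.2385,.971]);B=np.array([514.2,174.2])
def hsv(c,x,y,z):
    q=proj(c,[*(B+x*ex+y*ey),z]).astype(int); return q.tolist(),cv2.cvtColor(c['frame'],cv2.COLOR_BGR2HSV)[q[1],q[0]].tolist()
for x,y in((-60,-60),(-30,0),(0,-50),(0,40),(40,-40),(60,60)): print((x,y),'scene',hsv(c,x,y,76),'top',hsv(t,x,y,76))
print('knob',hsv(c,-55,0,105),hsv(t,-55,0,105))
# lid edge: shut lid top edge line in scene
n0=cv2.imread('pics/scene0.png'); print('diff at old lid', cv2.absdiff(n0,c['frame'])[140:230,380:410].mean())
q=proj(c,[502,-173,110]).astype(int)
for f in (c['frame'],n0):
    h=cv2.cvtColor(f[q[1]-30:q[1]+30,q[0]-35:q[0]+35],cv2.COLOR_BGR2HSV).astype(int);ys,xs=np.nonzero((h[...,1]<70)&(h[...,2]>150));print('band',len(xs),xs.mean(),ys.mean())
f0=cv2.imread('pics/top0.png');q=proj(t,[502,-173,110]).astype(int);d=cv2.absdiff(f0,t['frame']).max(2)[q[1]-28:q[1]+28,q[0]-28:q[0]+28];print('top pot diff',d.mean(),(d>60).sum())
E
python3 lid.py
```

```text
51.95 [596.8 137.7 491.3] [-0.4 -0.8  0.7]
(-60, -60) scene ([290, 235], [26, 22, 91]) top ([304, 267], [18, 56, 177])
(-30, 0) scene ([313, 217], [30, 13, 232]) top ([271, 261], [18, 60, 178])
(0, -50) scene ([321, 236], [32, 14, 232]) top ([292, 240], [17, 58, 181])
(0, 40) scene ([332, 207], [30, 16, 229]) top ([248, 252], [17, 60, 166])
(40, -40) scene ([342, 236], [32, 16, 228]) top ([282, 222], [17, 58, 185])
(60, 60) scene ([363, 205], [32, 14, 230]) top ([231, 226], [16, 59, 152])
knob ([300, 204], [30, 17, 226]) ([274, 273], [18, 59, 178])
diff at old lid 20.754814814814814
band 166 19.1144578313253 15.216867469879517
band 179 19.0 15.776536312849162
top pot diff 2.15625 0
```

```bash
cat >> lid.py <<'E'
print('profile -x edge (z76) top:',[(x,hsv(t,x,-50,76)[1][1:]) for x in range(-105,-69,4)])
print('profile -y edge (z76) scene:',[(y,hsv(c,-60,y,76)[1][1:]) for y in range(-115,-60,5)])
for n,cc in(('scene',c),('top',t)):
    f0=cv2.imread(f'pics/{n}0.png');d=(cv2.absdiff(f0,cc['frame']).max(2)>50).astype(np.uint8);k,_,s,ce=cv2.connectedComponentsWithStats(cv2.morphologyEx(d,cv2.MORPH_OPEN,np.ones((4,4))));print(n,[(s[i,4],ce[i].round().tolist()) for i in range(1,k) if s[i,4]>60])
E
python3 lid.py | tail -4
```

```text
profile -x edge (z76) top: [(-105, [58, 195]), (-101, [58, 194]), (-97, [58, 193]), (-93, [58, 192]), (-89, [58, 193]), (-85, [57, 191]), (-81, [57, 192]), (-77, [57, 191]), (-73, [57, 191])]
profile -y edge (z76) scene: [(-115, [24, 95]), (-110, [24, 95]), (-105, [26, 97]), (-100, [24, 97]), (-95, [21, 120]), (-90, [20, 162]), (-85, [17, 227]), (-80, [18, 227]), (-75, [19, 227]), (-70, [17, 228]), (-65, [16, 229])]
scene [(np.int32(79), [65.0, 5.0]), (np.int32(151), [86.0, 7.0]), (np.int32(66), [299.0, 3.0]), (np.int32(5175), [365.0, 55.0]), (np.int32(156), [324.0, 18.0]), (np.int32(896), [81.0, 51.0]), (np.int32(1926), [61.0, 125.0]), (np.int32(164), [79.0, 102.0]), (np.int32(1642), [16.0, 131.0]), (np.int32(298), [297.0, 142.0]), (np.int32(98), [108.0, 149.0]), (np.int32(73), [361.0, 149.0]), (np.int32(326), [9.0, 170.0]), (np.int32(487), [399.0, 179.0]), (np.int32(10257), [131.0, 284.0]), (np.int32(3056), [332.0, 216.0]), (np.int32(295), [363.0, 291.0]), (np.int32(139), [72.0, 281.0]), (np.int32(124), [379.0, 315.0]), (np.int32(7303), [274.0, 430.0])]
top [(np.int32(36718), [303.0, 274.0]), (np.int32(162), [345.0, 188.0]), (np.int32(871), [552.0, 236.0]), (np.int32(62), [517.0, 229.0]), (np.int32(65), [455.0, 409.0]), (np.int32(362), [9.0, 448.0]), (np.int32(2288), [365.0, 463.0]), (np.int32(67), [416.0, 473.0])]
```

>>> {"name": "send_rows", "arguments": {
  "moves": [
    {"delta_pos": [0, 0, -10], "dr": [0, 0, 0], "hand": 0},
    {"delta_pos": [0, 0, 0], "dr": [0, 0, 0], "hand": 0},
    {"delta_pos": [0, 0, 0], "dr": [0, 0, 0], "hand": 0},
    {"delta_pos": [0, 0, 0], "dr": [0, 0, 0], "hand": 0},
    {"delta_pos": [0, 0, 0], "dr": [0, 0, 0], "hand": 0}
  ]
}}

```text
time_s: 52.65
eef_pos: [595.7, 137.5, 495.7]
ee_rot: [-0.003, -0.117, 0.993, 0.002]
contact_force: [-0.5, -0.0, -1.5]
grip_width: 0.3
grasp_force: 0.0
```

```bash
python3 -c "
from plant import manip
print(manip.close_job())"
```

```text
the job is handed in; nothing more can be done
None
```

The job is handed in at 52.7 s, verdict not shown: camera checks put the tin in the box, the pot home in its rest and the lid shut, but the tin fell out early while I was turning the pot, so I pressed it back into the pot and redid the inversion before knocking it out on the bar.

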